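# Refit the feed unit's retaining clips

## Robot

A 7-joint arm with a two-finger parallel gripper is mounted at the origin on a cart in front of the work surface, level with it; the furniture and walls round the work are solid. World frame = base frame: x ahead of the robot, y to its left, z up, the work surface at z = 0. Lengths are in m, angles in rad, forces in N, time in s.
With the tool pointing down it reaches from about 0.425 to 0.975 m from the base axis. Payload 16.7 kg.
Tool frame: the origin (TCP) lies midway between the tips of the shut fingers; the grasp point (between the pads) lies 19 mm behind it; z points along the fingers, y is the line along which they close (so a half turn about z gives the same grasp; the last joint's range is limited). The gripper opens to 85 mm and grips with 20 to 120 N. Pads are 22 mm wide; open, the fingers measure 114 mm over their backs; the gripper's body (76 mm by 85 mm) begins 54 mm behind the grasp point. The pads swing forward as they close: fully open they stand 13 mm farther back than shut.
Start: joints at [-1.395, 0.426, 0.074, 1.606, -0.034, 1.111, -0.067], TCP at [0.215, 0.64, 0.231] pointing down, gripper open.
Joint ranges: [-2.85, 2.85], [-0.5, 2.14], [-1.23, 1.37], [0.21, 2.46], [-1.02, 4.16], [0.16, 2.05], [-2.73, 2.73]. Speed limits (rad/s): [1.89, 1.89, 2.39, 2.39, 3.01, 3.01, 3.01].

## Interface

Orientations are given as a 3x3 rotation matrix whose columns are the frame's x, y, z axes.
In Python, from plant import r gives the robot as it stands.
- The arm moves only by the shell command python3 -m crank 'ROWS' [FORCE]. ROWS is JSON, a list of rows, each an object of numbers: "tx", "ty", "tz": the shift along the world's x, y, z in cm; "roll": the turn about the world's z in degrees; "gripper": the finger opening in cm, from 0 to 8.54. A call has 1 to 5 rows; each row is the pose to reach, as a shift and turn from the pose commanded when the call began; what a row does not reach only later rows make up. A row lasts 1/12 s, in which the tool goes at most 41.7 mm and 7.16 degrees, less where a joint would pass 70% of its speed; a pose out of reach is approached as far as the arm can. A call with a gripper value outside its range is refused whole. The fingers move at their own pace and stop on an object; FORCE is the grip in N (left out, the last holds). Time passes only in rows, so rows that repeat a pose let the fingers close. It gives the time, the measured TCP pose, the force, the opening and the grip force at its end, in the units of the state.
- r.state(): the state, without advancing time (a new reading comes with each control period).
- r.capture(name): name is "scene" or "top" or "wrist"; returns a dict with "image" (400x640x3 uint8, red, green, blue), "mtx" (3x3 intrinsics, pixels), "rvec" (rotation vector, rad) and "tvec" (3), from world to camera coordinates, as OpenCV has them; the wrist camera has in their place "mount" (4x4, takes a point from camera to tool coordinates, whose origin is the TCP and whose axes are the flange's). Camera axes: x right, y down, z forward; pixel columns grow to the right and rows downward; lengths in m; the calibration is good to about 2 mm. A picture is of the moment at which its call begins: read the wrist's pose just before it. There is no depth.
- r.sign_off(): hands the job in; it is judged then, once.
Trained networks look in a picture, given as the dict that the camera call returned (one of the last four; its "shot" number tells which), for a name from the list of things; names that differ only in an ending like _2 or _b are one class to them, and where a whole thing is asked for, a point or a joint stands for the part that bears it (a point fixed in the world has none). Each returns a list of dicts, best first, with "p" (0 to 1); they miss things now and then, are a little off and sometimes report something else, mostly with a low value. They report only what shows in the picture. A call takes as long as a camera call.
- r.cut_out(picture, label): "mask" (400x640 bool, what is visible of it) and "at" ([column, row] in pixels, amid what is visible of it).
The state is a dict: "time_s": time; "joints": joint angles; "joint_velocities": joint speeds; "joint_efforts": joint torques, N m; "ee_pos": TCP position; "ee_rot": TCP orientation; "wrist_force": force on the tool from outside, world axes, zero at the start; "wrist_torque": the same for the moment, N m; "gripper_width": finger opening in m; "grip_force": force on a finger pad.
Only numpy, scipy, OpenCV 4.12 (cv2) and the standard library are available. Lean on these libraries where they do the work, as an engineer would, in place of code of your own. Each camera call takes 0.05 s, during which the arm holds its last target. There are 200 camera calls.

## Task

Put the label printer's feed unit back together. Take the roll of tape off its deck and lay it flat on the desk, and turn its flat-edged timing disc by the finger stud until the flat lies along the alignment bar; then lay every loose split clip flat on the deck, its mouth facing a shaft of its own and well short of it, and push it with the fork tool until it snaps home round the shaft's groove, keeping the fingers themselves off any clip within 2 cm of its shaft. At the end the fork lies again lengthwise in the middle of its mat, and everything else on the desk is where it was.

Things in the scene. Friction and masses are not known exactly. Their poses are not given: they have to be found in the camera images.
- clip_1_centre (a point): split retaining clip, dark steel, one of three alike (one may be absent), lying flat, 7 mm thick. Point: centre of its shaft hollow, half-way up; x points out of its open mouth, z up. Rigid back bar 34 mm wide (y) at x = -17 to -7.5 mm: take it there across the 34 mm; tab 10 mm wide behind it to x = -23 mm; two sprung jaws, 26 mm over the outsides, reach to x = +10 mm; mouth 9 mm wide
- clip_2_centre (a point): split clip, the same as clip_1 in size, point and axes. The jaws spring apart by themselves when the clip is pushed mouth first on to a 12 mm groove with about 5 to 10 N: the tips meet the groove when the point is 11 mm short of the shaft's axis, and it snaps home once nearer than about 6 mm
- clip_3_centre (a point): split clip, the same as clip_1 in size, point and axes. Seated, a clip has about 1 mm of play and its point lies on the shaft's axis, the back of its back bar 17 mm behind the axis
- shaft_1 (a point): first of three alike upright shafts on the feed unit, next to the disc. Point: on its axis, 3.5 mm above the deck (height of the middle of a clip lying on the deck; the deck is 30 mm above the desk). Axes of the feed unit: x = the direction in which clips are pushed on (roughly away from the robot), y along the row, z up. Groove 12 mm across, from the deck 9.8 mm up; above it a head 20 mm across, 6 mm high
- shaft_2 (a point): second shaft, the middle one, like shaft_1, 60 mm from it towards -y of the feed unit. The deck is flat and clear: it reaches 80 mm from the shafts towards -x and 40 mm towards +x
- shaft_3 (a point): third shaft, like shaft_1, 120 mm from it towards -y, 25 mm from the end of the deck. Which clip goes on which shaft does not matter; with two clips one shaft stays bare
- disc_axis (a point): point on the timing disc's axis, at its top face, 9 mm above the deck; axes fixed to the feed unit, x from the axis towards the alignment bar, z up. The bar is steel, 70 mm long along y, bridging the disc's far rim: near edge 25 mm from the axis, underside 14 mm and top 20 mm above the deck. The feed unit is fixed and measures 120 x 240 x 30 mm
- timing_disc (a joint): turn of the timing disc (aluminium, 60 mm across, 6 mm thick, one flat cut 24 mm from its axis), rad, positive anticlockwise from above; 0 = the flat lies along the alignment bar; range -1.6 to +0.6; starts at -1.4 to -0.5. Stiff: about 4 N sideways at the stud turns it, and it stays where it is left
- disc_stud (a point): middle (half-way up) of the disc's black round finger stud, 12 mm thick, 18 mm high above the disc's top face, standing 19 mm from the disc's axis on the side opposite to the flat; it turns with the disc
- fork_grip (a point): fork tool: point in its black handle near the centre of mass, 11 mm above its underside; x points to the prongs, z up. Handle 16 mm wide, 22 mm high, x = -55 to +35 mm. Flat steel blade, 6 mm thick, level with the underside; two prongs, tips at x = +100 mm, 26 mm over both, gap between them 13 mm wide and 20 mm deep: they pass the clip's tab and push on its back bar
- mat_centre (a point): centre of the top of the fork's black rubber mat, 200 mm (x) x 60 mm (y), 6 mm thick, fixed to the desk
- roll_centre (a point): roll of amber tape, 50 mm across, 12 mm high, bore about 40 mm, lying flat; the point is its centre, half-way up, z up along its axis. It has been left lying on the deck of the feed unit in front of the shafts
- usb_stick: red USB stick, 17 x 50 x 8 mm; bystander; origin at its underside
- black_module: small flat black module, 28 x 36 x 12 mm; bystander; origin at its underside
- screw_tin: round tin of screws, 62 mm across, 16 mm high; bystander; origin at its underside
- battery_cell: green round battery cell standing upright, 18 mm across, 66 mm high; bystander; origin at its underside
- flux_bottle: small bottle with a black cap, 30 mm across, 75 mm high; bystander; origin at its underside
- charger: small white charger block, 29 x 41 x 26 mm; bystander; origin at its underside
- pliers: side cutters with orange grips, 53 x 109 x 14 mm; bystander; origin at its underside

How it is judged:
On the way, in this order (a step that is already met when the one before it is completed fails the run):
1. the disc's flat lies along the alignment bar (value of joint timing_disc between -0.08 and 0.08 rad), for 0.3 s.
2. every clip is snapped home on a shaft (((horizontal distance between clip_1_centre and shaft_1 below 0.0035 m and distance between clip_1_centre and shaft_1 below 0.006 m) or (horizontal distance between clip_1_centre and shaft_2 below 0.0035 m and distance between clip_1_centre and shaft_2 below 0.006 m) or (horizontal distance between clip_1_centre and shaft_3 below 0.0035 m and distance between clip_1_centre and shaft_3 below 0.006 m)) and ((horizontal distance between clip_2_centre and shaft_1 below 0.0035 m and distance between clip_2_centre and shaft_1 below 0.006 m) or (horizontal distance between clip_2_centre and shaft_2 below 0.0035 m and distance between clip_2_centre and shaft_2 below 0.006 m) or (horizontal distance between clip_2_centre and shaft_3 below 0.0035 m and distance between clip_2_centre and shaft_3 below 0.006 m)) and ((horizontal distance between clip_3_centre and shaft_1 below 0.0035 m and distance between clip_3_centre and shaft_1 below 0.006 m) or (horizontal distance between clip_3_centre and shaft_2 below 0.0035 m and distance between clip_3_centre and shaft_2 below 0.006 m) or (horizontal distance between clip_3_centre and shaft_3 below 0.0035 m and distance between clip_3_centre and shaft_3 below 0.006 m))), for 0.2 s.
At the end, for the whole second after the job is handed in: The disc's flat lies along the bar within 0.08 rad; every clip's centre is within 3.5 mm of a shaft's axis, in its groove; the fork rests on its mat, its point within 50 mm of the mat's centre, along it within 0.45 rad; the tape lies flat on the desk or solder mat, its centre below 14 mm (all of step 1 and all of step 2 and horizontal distance between fork_grip and mat_centre below 0.05 m and angle between the x axis of fork_grip and the x axis of mat_centre, either way round below 0.45 rad and height (world z) of fork_grip below 0.022 m and linear speed of each of fork, kapton_roll below 0.03 m/s and height (world z) of roll_centre below 0.014 m and angle between roll_centre's own z axis and vertical below 0.2 rad); the robot touches nothing.
It fails at once if the fingers touch a clip on the deck within 18 mm of a shaft's axis ((horizontal distance between clip_1_centre and shaft_1 below 0.018 m and height (world z) of clip_1_centre below 0.043 m and contact force between clip_1 and the fingers above 0.5 N) or (horizontal distance between clip_1_centre and shaft_2 below 0.018 m and height (world z) of clip_1_centre below 0.043 m and contact force between clip_1 and the fingers above 0.5 N) or (horizontal distance between clip_1_centre and shaft_3 below 0.018 m and height (world z) of clip_1_centre below 0.043 m and contact force between clip_1 and the fingers above 0.5 N) or (horizontal distance between clip_2_centre and shaft_1 below 0.018 m and height (world z) of clip_2_centre below 0.043 m and contact force between clip_2 and the fingers above 0.5 N) or (horizontal distance between clip_2_centre and shaft_2 below 0.018 m and height (world z) of clip_2_centre below 0.043 m and contact force between clip_2 and the fingers above 0.5 N) or (horizontal distance between clip_2_centre and shaft_3 below 0.018 m and height (world z) of clip_2_centre below 0.043 m and contact force between clip_2 and the fingers above 0.5 N) or (horizontal distance between clip_3_centre and shaft_1 below 0.018 m and height (world z) of clip_3_centre below 0.043 m and contact force between clip_3 and the fingers above 0.5 N) or (horizontal distance between clip_3_centre and shaft_2 below 0.018 m and height (world z) of clip_3_centre below 0.043 m and contact force between clip_3 and the fingers above 0.5 N) or (horizontal distance between clip_3_centre and shaft_3 below 0.018 m and height (world z) of clip_3_centre below 0.043 m and contact force between clip_3 and the fingers above 0.5 N)).
It fails at once if a bystander is moved by more than 4 cm (distance of any of usb_stick, black_module, screw_tin, battery_cell, flux_bottle, charger, pliers from where it was at the start of the episode above 0.04 m).
Of clip_1, clip_2, clip_3 only 2 to 3 are there at a start; the rules pass over those that are not, and their reading is None.
At some moment in a run one of clip_1, clip_2, clip_3 may be knocked a few centimetres aside while the robot is not near it.
It also fails if it takes over 210 s, if anything falls off the work surface, if the arm or the gripper's body presses on something with over 40 N, if the wrist force passes 120 N, or if a joint passes its speed limit or range.

## Working session

There is one attempt and no reset: what is moved stays moved. The work goes in short steps, Python scripts to look and compute and a shell command to move; the robot and the scene stay as the last step left them, time stands still between calls to the robot, and variables do not carry over. Pictures are saved under pics/ and viewed, at most 14 in all, crops included, and the job is handed in when it is done.

```bash
ls; mkdir -p pics
cat > h.py <<'E'
import numpy as np, cv2
from plant import r
def cam(c, st=None):
    if "rvec" in c and c["rvec"] is not None:
        R=cv2.Rodrigues(np.array(c["rvec"],float))[0]; t=np.array(c["tvec"],float).ravel()
        return np.array(c["mtx"]),R,t
    M=np.array(c["mount"]); T=np.eye(4); T[:3,:3]=np.array(st["ee_rot"]); T[:3,3]=st["ee_pos"]
    W=np.linalg.inv(T@M); return np.array(c["mtx"]),W[:3,:3],W[:3,3]
def ray(c,uv,z,st=None):
    K,R,t=cam(c,st); d=R.T@np.linalg.inv(K)@np.array([uv[0],uv[1],1.]); o=-R.T@t
    return o+d*(z-o[2])/d[2]
def proj(c,p,st=None):
    K,R,t=cam(c,st); q=K@(R@np.array(p,float)+t); return q[:2]/q[2]
def save(c,name,crop=None,s=1):
    im=c["image"][:,:,::-1]
    if crop: im=im[crop[1]:crop[3],crop[0]:crop[2]]
    cv2.imwrite("pics/"+name,cv2.resize(im,None,fx=s,fy=s,interpolation=cv2.INTER_CUBIC))
def snap(n):
    st=r.state(); return r.capture(n),st
E
python3 - <<'E'
from h import *
s=r.state(); print(s["ee_pos"],np.round(s["ee_rot"],2).tolist(),s["gripper_width"],s["wrist_force"])
H=dict(clip_1_centre=.034,shaft_1=.045,disc_axis=.039,disc_stud=.057,fork_grip=.02,mat_centre=.006,roll_centre=.036,usb_stick=.008,black_module=.012,screw_tin=.016,battery_cell=.066,flux_bottle=.075,charger=.026,pliers=.01)
for n in ("top","scene"):
    c=r.capture(n); save(c,n+"0.png",None,1.25)
    for k,z in H.items():
        try:
            for d in r.cut_out(c,k)[:4]: print(n,k,round(d["p"],2),np.round(d["at"]),int(d["mask"].sum()),np.round(ray(c,d["at"],z),3))
        except Exception as e: print(k,e)
E
```

```text
pics
[0.21530885 0.63930606 0.23060964] [[-0.95, 0.32, -0.0], [0.32, 0.95, -0.0], [-0.0, -0.0, -1.0]] 0.08546801428526135 [-0.3925781  -0.00816372  0.32824295]
top clip_1_centre 0.49 [397. 233.] 53 [ 0.396 -0.356  0.034]
top clip_1_centre 0.19 [364. 185.] 2426 [ 0.557 -0.249  0.034]
top shaft_1 0.58 [363. 187.] 2415 [ 0.548 -0.244  0.045]
top disc_stud 0.77 [342. 180.] 272 [ 0.568 -0.171  0.057]
top disc_stud 0.37 [365. 187.] 2475 [ 0.544 -0.247  0.057]
top fork_grip 0.74 [417. 202.] 220 [ 0.502 -0.426  0.02 ]
top mat_centre 0.96 [425. 210.] 707 [ 0.477 -0.456  0.006]
top roll_centre 0.67 [378. 204.] 53 [ 0.49  -0.293  0.036]
top usb_stick 0.58 [364. 188.] 2438 [ 0.55  -0.25   0.008]
top black_module 0.44 [338. 249.] 77 [ 0.343 -0.162  0.012]
top screw_tin 0.74 [451. 205.] 261 [ 0.493 -0.541  0.016]
top battery_cell 0.39 [462. 231.] 52 [ 0.404 -0.557  0.066]
top flux_bottle 0.48 [474. 216.] 116 [ 0.452 -0.594  0.075]
top charger 0.57 [428. 209.] 677 [ 0.478 -0.459  0.026]
top charger 0.4 [192. 240.] 136 [0.368 0.325 0.026]
top pliers 0.43 [342. 180.] 243 [ 0.577 -0.173  0.01 ]
scene clip_1_centre 0.47 [349. 264.] 76 [ 0.382 -0.405  0.034]
scene shaft_1 0.68 [362. 226.] 1686 [ 0.532 -0.288  0.045]
scene disc_axis 0.83 [365. 224.] 1600 [ 0.553 -0.277  0.039]
scene disc_stud 0.23 [361. 227.] 1682 [ 0.516 -0.301  0.057]
scene fork_grip 0.79 [387. 261.] 254 [ 0.496 -0.45   0.02 ]
scene roll_centre 0.4 [358. 235.] 123 [ 0.501 -0.307  0.036]
scene screw_tin 0.53 [410. 280.] 156 [ 0.495 -0.551  0.016]
scene battery_cell 0.44 [393. 289.] 145 [ 0.387 -0.587  0.066]
scene flux_bottle 0.6 [414. 290.] 194 [ 0.42  -0.632  0.075]
scene charger 0.7 [363. 226.] 1676 [ 0.554 -0.27   0.026]
scene pliers 0.72 [360. 230.] 92 [ 0.545 -0.262  0.01 ]
scene pliers 0.63 [383. 268.] 479 [ 0.474 -0.458  0.01 ]
scene pliers 0.4 [351. 210.] 111 [ 0.6   -0.148  0.01 ]
```

Run:
```python
from h import *
c=r.capture("top"); save(c,"topc.png",(300,140,500,280),4)
```

```text
(no output)
```

View pics/topc.png

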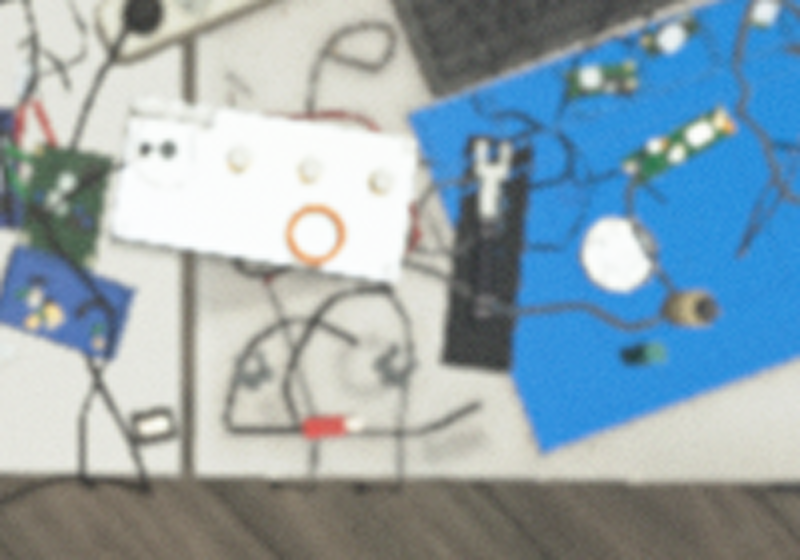

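```bash
python3 -c "
from h import *
c=r.capture('wrist');print(np.round(c['mount'],3).tolist(),np.round(c['mtx']).tolist())"
python3 -m crank '[{"tx":3,"ty":-2,"tz":2},{"tx":6,"ty":-4,"tz":4},{"tx":9,"ty":-6,"tz":5},{"tx":12,"ty":-8,"tz":6},{"tx":15,"ty":-11,"tz":7}]'
```

```text
[[-0.0, -0.945, -0.326, 0.085], [1.0, -0.001, 0.001, -0.0], [-0.001, -0.326, 0.945, -0.143], [0.0, 0.0, 0.0, 1.0]] [[302.0, 0.0, 322.0], [0.0, 302.0, 194.0], [0.0, 0.0, 1.0]]validation failed for argument at $[0]...
```

View pics/scene0.png

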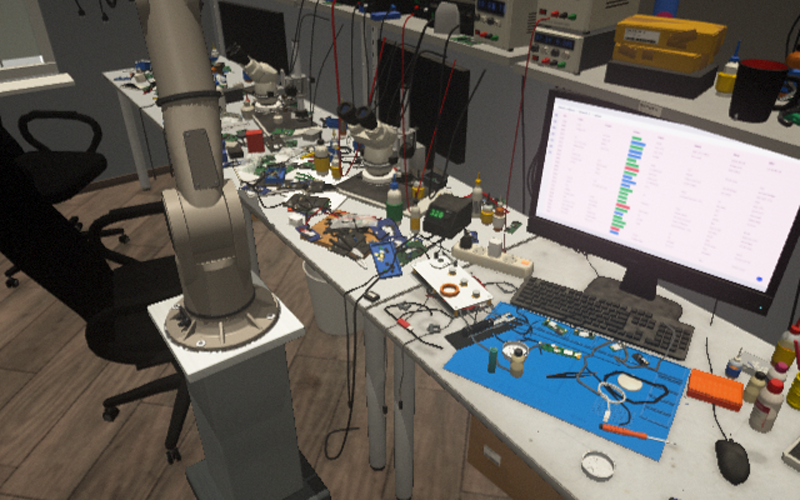

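The scene view shows the feed unit (pixel 455,283) beyond the arm, with the fork mat to its right. A microscope stands to the far left, so I'll stay near the robot side. The call was refused, probably because each row needs every field.

```bash
python3 -m crank '[{"tx":3,"ty":-2,"tz":2,"roll":0,"gripper":8.5},{"tx":6,"ty":-4,"tz":4,"roll":0,"gripper":8.5},{"tx":9,"ty":-6,"tz":5,"roll":0,"gripper":8.5},{"tx":12,"ty":-8,"tz":6,"roll":0,"gripper":8.5},{"tx":15,"ty":-11,"tz":7,"roll":0,"gripper":8.5}]' 40
```

```text
time_s: 2.02
ee_pos: [0.3651, 0.5309, 0.3015]
ee_rot: [[-0.948, 0.318, 0.0], [0.318, 0.948, 0.001], [0.0, 0.001, -1.0]]
wrist_force: [-0.5, 0.4, -0.7]
gripper_width: 0.0846
grip_force: 0.0
```

```bash
python3 -m crank '[{"tx":2,"ty":-3.5,"tz":1,"roll":2,"gripper":8.5},{"tx":4,"ty":-7,"tz":2,"roll":4,"gripper":8.5},{"tx":6,"ty":-10.5,"tz":3,"roll":6,"gripper":8.5},{"tx":7,"ty":-14,"tz":4,"roll":8,"gripper":8.5},{"tx":8,"ty":-18,"tz":5,"roll":9.5,"gripper":8.5}]' >/dev/null
for i in 1 2 3; do python3 -m crank '[{"tx":0,"ty":-4,"tz":0,"roll":0,"gripper":8.5},{"tx":0,"ty":-8,"tz":0,"roll":0,"gripper":8.5},{"tx":0,"ty":-12,"tz":0,"roll":0,"gripper":8.5},{"tx":0,"ty":-16,"tz":0,"roll":0,"gripper":8.5},{"tx":0,"ty":-20,"tz":0,"roll":0,"gripper":8.5}]'; done
python3 - <<'E'
from h import *
c,s=snap("wrist"); print(s["ee_pos"]); im=c["image"][::-1,::-1]
cv2.imwrite("pics/w1.png",im[:,:,::-1])
np.savez("w1.npz",image=c["image"],mtx=c["mtx"],mount=c["mount"],p=s["ee_pos"],R=s["ee_rot"])
H=dict(clip_1_centre=.0035,shaft_1=.045,disc_stud=.057,fork_grip=.017,mat_centre=.006,roll_centre=.036)
for k,z in H.items():
    for d in r.cut_out(c,k)[:4]: print(k,round(d["p"],2),np.round(d["at"]),int(d["mask"].sum()),np.round(ray(c,d["at"],z,s),3))
E
```

```text
time_s: 2.85
ee_pos: [0.4435, 0.1497, 0.3509]
ee_rot: [[-0.987, 0.158, 0.0], [0.158, 0.987, 0.001], [-0.0, 0.001, -1.0]]
wrist_force: [1.3, -0.8, 0.9]
gripper_width: 0.0851
grip_force: 0.0
time_s: 3.27
ee_pos: [0.4434, -0.0503, 0.351]
ee_rot: [[-0.987, 0.158, 0.001], [0.158, 0.987, 0.001], [-0.001, 0.001, -1.0]]
wrist_force: [0.9, 0.1, 0.3]
gripper_width: 0.085
grip_force: 0.0
time_s: 3.68
ee_pos: [0.4434, -0.2503, 0.3512]
ee_rot: [[-0.987, 0.158, 0.002], [0.158, 0.987, 0.0], [-0.002, 0.001, -1.0]]
wrist_force: [1.4, 0.2, 0.5]
gripper_width: 0.0849
grip_force: 0.0
[ 0.44335223 -0.25032163  0.35121081]
clip_1_centre 0.78 [249. 128.] 246 [ 0.398 -0.361  0.004]
clip_1_centre 0.49 [275.  94.] 374 [ 0.355 -0.31   0.004]
clip_1_centre 0.42 [153. 206.] 1086 [ 0.501 -0.558  0.004]
clip_1_centre 0.27 [324. 113.] 240 [ 0.395 -0.24   0.004]
shaft_1 0.8 [336. 207.] 9982 [ 0.539 -0.244  0.045]
disc_stud 0.62 [384. 220.] 952 [ 0.568 -0.172  0.057]
fork_grip 0.95 [219. 199.] 941 [ 0.504 -0.436  0.017]
fork_grip 0.63 [385. 219.] 912 [ 0.585 -0.164  0.017]
mat_centre 0.63 [207. 183.] 2894 [ 0.477 -0.452  0.006]
mat_centre 0.5 [338. 211.] 9860 [ 0.561 -0.242  0.006]
roll_centre 0.92 [303. 185.] 477 [ 0.496 -0.289  0.036]
roll_centre 0.66 [207. 182.] 2744 [ 0.468 -0.439  0.036]
```

View pics/w1.png

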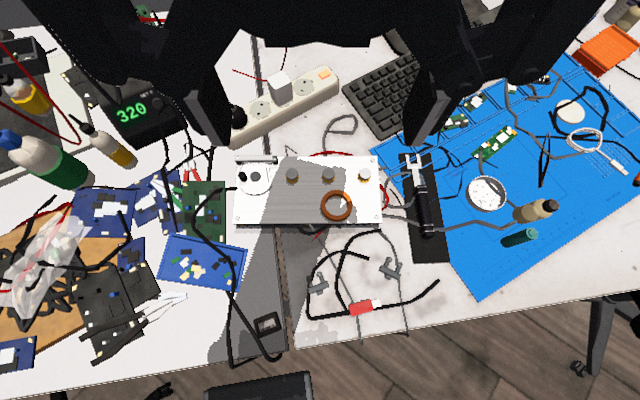

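The flipped wrist view shows the unit at (233–383, 155–228), the roll at (336,205), the fork at (420,190), and two clips at (320,286) and (390,266). I'll look closer.

```bash
python3 -m crank '[{"tx":-1,"ty":-2,"tz":-4,"roll":0,"gripper":8.5},{"tx":-1,"ty":-4,"tz":-8,"roll":0,"gripper":8.5},{"tx":-1,"ty":-4,"tz":-10,"roll":0,"gripper":8.5},{"tx":-1,"ty":-4,"tz":-10,"roll":0,"gripper":8.5}]' | head -2
python3 - <<'E'
from h import *
c,s=snap("wrist"); print(s["ee_pos"]); im=c["image"][::-1,::-1]
cv2.imwrite("pics/w2.png",cv2.resize(im[:,:,::-1][130:400,190:500],None,fx=2.2,fy=2.2,interpolation=cv2.INTER_CUBIC))
np.savez("w2.npz",image=c["image"],mtx=c["mtx"],mount=c["mount"],p=s["ee_pos"],R=s["ee_rot"])
H=dict(clip_1_centre=.0035,shaft_1=.045,disc_stud=.057,fork_grip=.023,roll_centre=.036,mat_centre=.006)
for k,z in H.items():
    for d in r.cut_out(c,k)[:4]: print(k,round(d["p"],2),np.round(d["at"]),int(d["mask"].sum()),np.round(ray(c,d["at"],z,s),3))
E
```

```text
time_s: 4.37
ee_pos: [0.432, -0.2869, 0.2465]
[ 0.43196215 -0.28689854  0.24654064]
clip_1_centre 0.67 [262. 146.] 396 [ 0.402 -0.359  0.004]
shaft_1 0.66 [361. 236.] 13866 [ 0.527 -0.253  0.045]
disc_stud 0.63 [436. 250.] 756 [ 0.554 -0.164  0.057]
fork_grip 0.95 [219. 218.] 1126 [ 0.483 -0.433  0.023]
roll_centre 0.6 [326. 236.] 643 [ 0.525 -0.297  0.036]
roll_centre 0.31 [220. 219.] 1163 [ 0.479 -0.426  0.036]
mat_centre 0.72 [206. 203.] 3380 [ 0.465 -0.452  0.006]
```

View pics/w2.png

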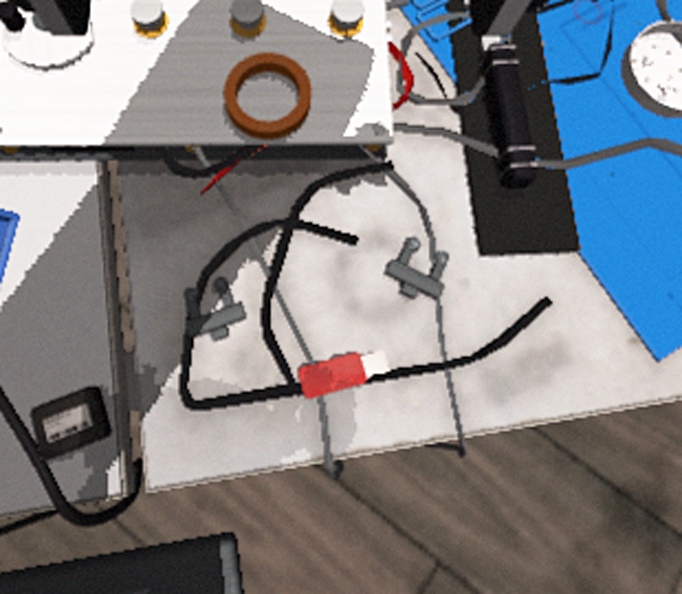

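Two clips lie on the desk with mouths facing away from the robot: left at about crop (215,312), right at (415,272). The roll is at (267,95), the shafts at (148/247/347, 12) and the fork handle at (510,110). Turning these into positions.

```bash
cat >> h.py <<'E'
class P(dict): pass
def load(f):
    d=np.load(f); return dict(image=d["image"],mtx=d["mtx"],mount=d["mount"]),dict(ee_pos=d["p"],ee_rot=d["R"])
def crp(c,s,x,y,z,x0,y0,k): return ray(c,(639-x0-x/k,399-y0-y/k),z,s)
E
python3 - <<'E'
from h import *
c,s=load("w2.npz")
f=lambda x,y,z: np.round(crp(c,s,x,y,z,190,130,2.2),4)[:2]
for n,x,y,z in [("s1",148,12,.0458),("s2",247,12,.0458),("s3",347,10,.0458),("roll",267,93,.042),("Rtip1",411,242,.007),("Rtip2",441,257,.007),("Rbar1",387,271,.007),("Rbar2",439,291,.007),("Ltip1",191,293,.007),("Ltip2",221,285,.007),("Lbar1",193,328,.007),("Lbar2",243,312,.007),("forkback",518,178,.02),("forkhandfront",500,48,.028),("matbackL",481,252,.006),("matbackR",577,247,.006),("unitcorner",391,142,.03)]: print(n,f(x,y,z))
c,s=load("w1.npz")
im=c["image"][::-1,::-1][:,:,::-1]
cv2.imwrite("pics/w1c.png",np.hstack([cv2.resize(im[145:235,225:395],None,fx=3.5,fy=3.5,interpolation=cv2.INTER_CUBIC),cv2.resize(im[145:268,395:450],(141,315))]))
E
```

```text
s1 [ 0.5705 -0.2305]
s2 [ 0.5612 -0.2884]
s3 [ 0.5531 -0.3471]
roll [ 0.5091 -0.2923]
Rtip1 [ 0.4176 -0.3626]
Rtip2 [ 0.4062 -0.3779]
Rbar1 [ 0.4032 -0.3452]
Rbar2 [ 0.3873 -0.3721]
Ltip1 [ 0.4086 -0.2322]
Ltip2 [ 0.4104 -0.2497]
Lbar1 [ 0.3891 -0.231 ]
Lbar2 [ 0.3933 -0.26  ]
forkback [ 0.4424 -0.4296]
forkhandfront [ 0.5227 -0.438 ]
matbackL [ 0.4055 -0.4019]
matbackR [ 0.3995 -0.458 ]
unitcorner [ 0.4726 -0.3589]
```

View pics/w1c.png

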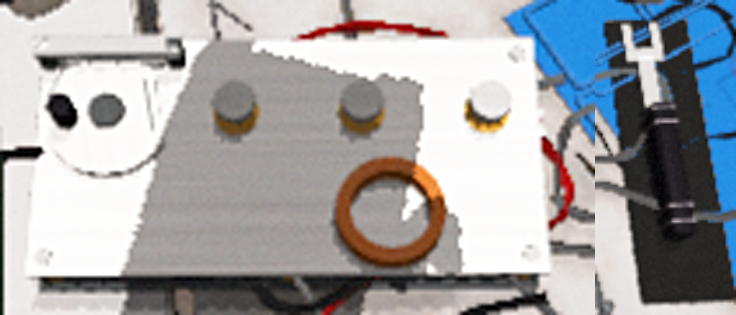

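The crop shows the disc's stud at (62,110), its hub at (105,110) and the flat towards the right at (155,100). So the disc sits near -1.4 rad and the stud must swing to the near side.

Run:
```python
from h import *
c,s=load("w1.npz")
f=lambda x,y,z: np.round(crp(c,s,x,y,z,225,145,3.5),4)[:2]
for n,x,y,z in [("s1",236,101,.0458),("s2",361,101,.0458),("s3",489,101,.0458),("roll",390,211,.042),("stud",62,110,.057),("hub",106,110,.041),("barL",40,50,.05),("barR",184,53,.05),("discL",40,115,.039),("discbottom",100,176,.039)]: print(n,f(x,y,z))
print(np.round(r.state()["joints"],2), r.state()["ee_pos"])
```

```text
s1 [ 0.572  -0.2306]
s2 [ 0.5627 -0.288 ]
s3 [ 0.5533 -0.3467]
roll [ 0.5086 -0.2921]
stud [ 0.5747 -0.1526]
hub [ 0.5794 -0.1698]
barL [ 0.6106 -0.1435]
barR [ 0.5983 -0.2099]
discL [ 0.5827 -0.1387]
discbottom [ 0.5476 -0.1637]
[-0.29  0.2   0.87  1.96 -0.18  1.06  2.07] [ 0.43482422 -0.28797375  0.25208008]
```

```bash
python3 -m crank '[{"tx":3,"ty":-0.2,"tz":-3,"roll":0,"gripper":8.5},{"tx":6,"ty":-0.4,"tz":-6,"roll":0,"gripper":8.5},{"tx":7.4,"ty":-0.4,"tz":-10,"roll":0,"gripper":8.5},{"tx":7.4,"ty":-0.4,"tz":-14,"roll":0,"gripper":8.5},{"tx":7.4,"ty":-0.4,"tz":-17,"roll":0,"gripper":8.5}]' 30
python3 -m crank '[{"tx":0,"ty":0,"tz":-2,"roll":0,"gripper":7.5},{"tx":0,"ty":0,"tz":-4,"roll":0,"gripper":7},{"tx":0,"ty":0,"tz":-5,"roll":0,"gripper":7},{"tx":0,"ty":0,"tz":-5,"roll":0,"gripper":7}]'
```

```text
time_s: 5.13
ee_pos: [0.5088, -0.2912, 0.0782]
ee_rot: [[-0.988, 0.156, -0.001], [0.156, 0.988, 0.0], [0.001, 0.0, -1.0]]
wrist_force: [-0.2, 0.5, -0.5]
gripper_width: 0.0846
grip_force: 0.0
time_s: 5.47
ee_pos: [0.5076, -0.2916, 0.0296]
ee_rot: [[-0.987, 0.158, -0.002], [0.158, 0.987, 0.001], [0.002, 0.001, -1.0]]
wrist_force: [-0.4, 0.2, -0.5]
gripper_width: 0.0699
grip_force: 0.0
```

```bash
python3 -m crank '[{"tx":0,"ty":0,"tz":0,"roll":0,"gripper":5.5},{"tx":0,"ty":0,"tz":0,"roll":0,"gripper":4.5},{"tx":0,"ty":0,"tz":0,"roll":0,"gripper":4.5},{"tx":0,"ty":0,"tz":0,"roll":0,"gripper":4.5},{"tx":0,"ty":0,"tz":0,"roll":0,"gripper":4.5}]' 30
python3 -m crank '[{"tx":0,"ty":0,"tz":1,"roll":0,"gripper":4.5},{"tx":0,"ty":0,"tz":3,"roll":0,"gripper":4.5},{"tx":0,"ty":0,"tz":5,"roll":0,"gripper":4.5},{"tx":0,"ty":0,"tz":5,"roll":0,"gripper":4.5}]'
```

```text
time_s: 5.88
ee_pos: [0.5088, -0.2926, 0.0325]
ee_rot: [[-0.987, 0.158, 0.002], [0.158, 0.987, -0.001], [-0.002, -0.0, -1.0]]
wrist_force: [-2.5, 0.8, 8.9]
gripper_width: 0.048
grip_force: 30.9
time_s: 6.22
ee_pos: [0.5097, -0.2935, 0.0852]
ee_rot: [[-0.987, 0.159, 0.005], [0.159, 0.987, -0.002], [-0.005, -0.001, -1.0]]
wrist_force: [2.0, -0.4, 0.1]
gripper_width: 0.0482
grip_force: 31.4
```

```bash
python3 -m crank '[{"tx":-3,"ty":0.3,"tz":0,"roll":0,"gripper":4.5},{"tx":-6.1,"ty":0.5,"tz":0,"roll":0,"gripper":4.5},{"tx":-6.1,"ty":0.5,"tz":-2.5,"roll":0,"gripper":4.5},{"tx":-6.1,"ty":0.5,"tz":-5,"roll":0,"gripper":4.5},{"tx":-6.1,"ty":0.5,"tz":-7,"roll":0,"gripper":4.5}]'
python3 -m crank '[{"tx":0,"ty":0,"tz":-0.6,"roll":0,"gripper":4.5},{"tx":0,"ty":0,"tz":-1.1,"roll":0,"gripper":4.5},{"tx":0,"ty":0,"tz":-1.1,"roll":0,"gripper":6},{"tx":0,"ty":0,"tz":-0.8,"roll":0,"gripper":6},{"tx":0,"ty":0,"tz":-0.8,"roll":0,"gripper":6}]'
python3 -m crank '[{"tx":0,"ty":0,"tz":2,"roll":0,"gripper":6},{"tx":0,"ty":0,"tz":5,"roll":0,"gripper":6},{"tx":0,"ty":0,"tz":9,"roll":0,"gripper":6},{"tx":0,"ty":0,"tz":12,"roll":0,"gripper":6}]'
```

```text
time_s: 6.63
ee_pos: [0.4474, -0.287, 0.0108]
ee_rot: [[-0.987, 0.158, 0.002], [0.158, 0.987, -0.0], [-0.002, 0.0, -1.0]]
wrist_force: [-0.3, -0.6, -1.2]
gripper_width: 0.0482
grip_force: 31.4
time_s: 7.05
ee_pos: [0.4476, -0.2878, 0.0041]
ee_rot: [[-0.987, 0.158, 0.002], [0.158, 0.987, -0.001], [-0.002, -0.0, -1.0]]
wrist_force: [-0.5, 0.4, -0.3]
gripper_width: 0.0597
grip_force: 0.0
time_s: 7.38
ee_pos: [0.4468, -0.2879, 0.1255]
ee_rot: [[-0.987, 0.159, 0.001], [0.159, 0.987, -0.001], [-0.001, -0.001, -1.0]]
wrist_force: [1.6, -0.2, -0.0]
gripper_width: 0.0599
grip_force: 0.0
```

```bash
python3 -m crank '[{"tx":1,"ty":4,"tz":2,"roll":0,"gripper":6},{"tx":2,"ty":8,"tz":4,"roll":0,"gripper":4},{"tx":3,"ty":11,"tz":5,"roll":0,"gripper":2},{"tx":3,"ty":11,"tz":5,"roll":0,"gripper":2},{"tx":3,"ty":11,"tz":5,"roll":0,"gripper":2}]' |head -2
python3 - <<'E'
from h import *
c,s=snap("wrist"); im=c["image"][::-1,::-1]
np.savez("w3.npz",image=c["image"],mtx=c["mtx"],mount=c["mount"],p=s["ee_pos"],R=s["ee_rot"])
g=lambda p: np.round([639,399]-proj(c,p,s))
print(g((.577,-.169,.039)),g((.447,-.288,.01)),s["joints"])
cv2.imwrite("pics/w3.png",np.ascontiguousarray(im[:,:,::-1]))
E
```

```text
time_s: 7.8
ee_pos: [0.4784, -0.1746, 0.174]
[298. 129.] [430. 237.] [-0.4835048   0.29461028  0.84670318  2.06831343 -0.28513111  0.89306633
  1.93982047]
```

View pics/w3.png

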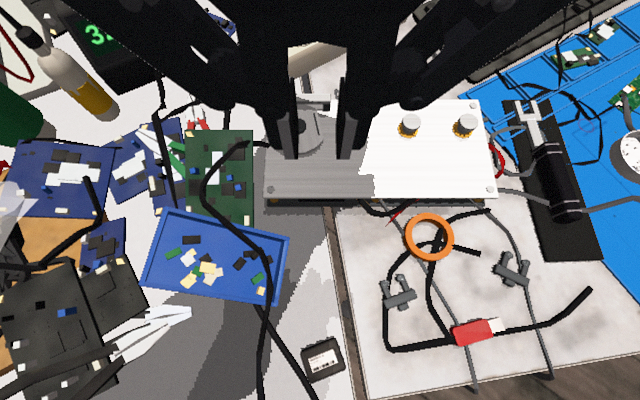

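The roll lies flat at (430,238), with clips at (398,295) and (510,272). The fingers hide the disc here, so I'll use the earlier estimate and grip the stud tangentially, after a roll of +115°.

```bash
for i in 1 2 3; do python3 -m crank '[{"tx":0.6,"ty":0.1,"tz":0,"roll":7,"gripper":2},{"tx":1.2,"ty":0.2,"tz":0,"roll":14,"gripper":2},{"tx":1.8,"ty":0.4,"tz":0,"roll":21,"gripper":2},{"tx":2.5,"ty":0.6,"tz":0,"roll":28,"gripper":2},{"tx":3.2,"ty":0.7,"tz":0,"roll":35,"gripper":2}]' |head -3; done
python3 -m crank '[{"tx":0,"ty":0,"tz":-2,"roll":5,"gripper":2.2},{"tx":0,"ty":0,"tz":-6,"roll":10,"gripper":2.2},{"tx":0,"ty":0,"tz":-9,"roll":10,"gripper":2.2},{"tx":0,"ty":0,"tz":-11,"roll":10,"gripper":2.2}]'
python3 - <<'E'
from h import *
c,s=snap("wrist"); save(c,"w4.png"); print(s["joints"]); 
print([np.round(proj(c,p,s)) for p in [(.5747,-.1526,.057),(.579,-.17,.04)]])
E
```

```text
time_s: 8.27
ee_pos: [0.5084, -0.1719, 0.1726]
ee_rot: [[-0.898, -0.44, -0.0], [-0.44, 0.898, -0.0], [0.001, -0.0, -1.0]]
time_s: 8.68
ee_pos: [0.5328, -0.1662, 0.17]
ee_rot: [[-0.622, -0.783, -0.008], [-0.783, 0.622, 0.0], [0.005, 0.007, -1.0]]
time_s: 9.1
ee_pos: [0.5559, -0.1607, 0.1662]
ee_rot: [[-0.372, -0.928, -0.026], [-0.928, 0.372, -0.004], [0.014, 0.023, -1.0]]
time_s: 9.43
ee_pos: [0.5539, -0.1611, 0.0525]
ee_rot: [[-0.208, -0.978, -0.028], [-0.978, 0.208, -0.006], [0.012, 0.027, -1.0]]
wrist_force: [-1.5, -1.2, -0.7]
gripper_width: 0.0225
grip_force: 0.0
[ 0.69461929  0.59459658 -0.68635659  1.91315924  0.50755364  0.84349694
  2.66541   ]
[array([286., 281.]), array([273., 240.])]
```

View pics/w4.png

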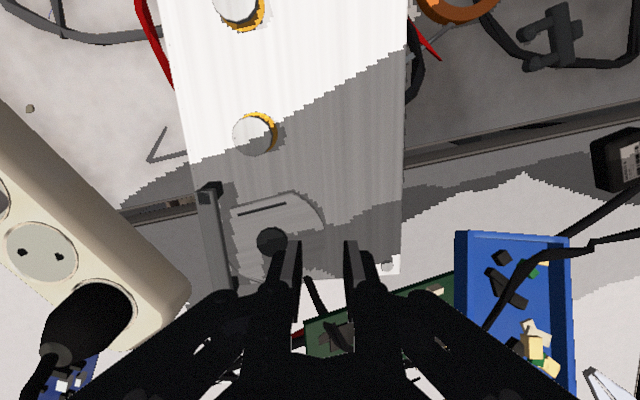

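The single black stud is at (272,240), left of the fingers, so one of the two earlier "dots" was a shadow. The arm is also near its j7 limit. I'll back up and recompute.

```bash
python3 - <<'E'
from h import *
s=r.state(); c=r.capture("wrist")
np.savez("w4.npz",image=c["image"],mtx=c["mtx"],mount=c["mount"],p=s["ee_pos"],R=s["ee_rot"])
f=lambda u,z: np.round(ray(c,u,z,s),4)[:2]
for n,u,z in [("studtop",(271,239),.057),("bar end near-s1 top",(207,184),.05),("s1 head",(252,133),.0458),("s2",(237,6),.0458),("slotA",(212,214),.039),("slotB",(258,203),.039),("flatA",(232,207),.039),("flatB",(296,193),.039),("discR",(325,222),.039)]: print(n,f(u,z))
E
python3 -m crank '[{"tx":0,"ty":0,"tz":3,"roll":-5,"gripper":2.2},{"tx":0,"ty":0,"tz":6,"roll":-12,"gripper":2.2},{"tx":0,"ty":0,"tz":9,"roll":-19,"gripper":2.2},{"tx":0,"ty":0,"tz":10,"roll":-26,"gripper":2.2},{"tx":0,"ty":0,"tz":10,"roll":-33,"gripper":2.2}]'|head -3; python3 -c "
from h import *
print(r.state()['joints'])"
```

```text
studtop [ 0.5738 -0.1793]
bar end near-s1 top [ 0.5982 -0.2119]
s1 head [ 0.5709 -0.2306]
s2 [ 0.5622 -0.2832]
slotA [ 0.6057 -0.1928]
slotB [ 0.5796 -0.1935]
flatA [ 0.5939 -0.1943]
flatB [ 0.5583 -0.1945]
discR [ 0.5466 -0.1745]
time_s: 9.95
ee_pos: [0.5582, -0.1596, 0.161]
ee_rot: [[-0.71, -0.704, -0.02], [-0.704, 0.71, 0.005], [0.011, 0.017, -1.0]]
[ 0.67033096  0.42746596 -0.63471345  1.84269702  0.29496215  0.9885431
  2.2618035 ]
```

Checking the rays: the dot here matches the low hub on the axis at (.579,-.170). The stud at (.575,-.152) is hidden behind the finger. I'll go back to closing along the unit's y axis, which needs no roll during the turn.

```bash
python3 -m crank '[{"tx":0,"ty":0,"tz":0,"roll":-7,"gripper":2.8},{"tx":0,"ty":0,"tz":0,"roll":-14,"gripper":2.8},{"tx":0,"ty":0,"tz":0,"roll":-21,"gripper":2.8},{"tx":0,"ty":0,"tz":0,"roll":-28,"gripper":2.8},{"tx":0,"ty":0,"tz":0,"roll":-35,"gripper":2.8}]'|head -3
python3 -m crank '[{"tx":0,"ty":0,"tz":0,"roll":-7,"gripper":2.8},{"tx":0,"ty":0,"tz":0,"roll":-14,"gripper":2.8},{"tx":0,"ty":0,"tz":0,"roll":-19,"gripper":2.8},{"tx":0,"ty":0,"tz":0,"roll":-19,"gripper":2.8}]'|head -3
python3 - <<'E'
from h import *
s=r.state(); p=s["ee_pos"]; print(s["joints"],(np.array([.5747,-.1525])-p[:2])*100, s["ee_rot"])
E
```

```text
time_s: 10.37
ee_pos: [0.5567, -0.1593, 0.1579]
ee_rot: [[-0.985, -0.17, -0.015], [-0.17, 0.985, 0.02], [0.012, 0.022, -1.0]]
time_s: 10.7
ee_pos: [0.5567, -0.1592, 0.1578]
ee_rot: [[-0.987, 0.158, -0.008], [0.158, 0.987, 0.024], [0.011, 0.022, -1.0]]
[ 0.53634838  0.3903731  -0.44335278  1.86227101  0.17486657  0.94143351
  1.4292532 ] [1.79705414 0.66675454] [[-0.98736609  0.15826921 -0.00768465]
 [ 0.15804654  0.98714073  0.02396826]
 [ 0.01137927  0.02245092 -0.99968318]]
```

```bash
python3 -m crank '[{"tx":1.8,"ty":0.7,"tz":-2,"roll":0,"gripper":2.8},{"tx":1.8,"ty":0.7,"tz":-6,"roll":0,"gripper":2.8},{"tx":1.8,"ty":0.7,"tz":-9,"roll":0,"gripper":2.8},{"tx":1.8,"ty":0.7,"tz":-11.1,"roll":0,"gripper":2.8},{"tx":1.8,"ty":0.7,"tz":-11.1,"roll":0,"gripper":2.8}]'
python3 -m crank '[{"tx":0,"ty":0,"tz":0,"roll":0,"gripper":2},{"tx":0,"ty":0,"tz":0,"roll":0,"gripper":1},{"tx":0,"ty":0,"tz":0,"roll":0,"gripper":0.8},{"tx":0,"ty":0,"tz":0,"roll":0,"gripper":0.8},{"tx":0,"ty":0,"tz":0,"roll":0,"gripper":0.8}]' 30
```

```text
time_s: 11.12
ee_pos: [0.5723, -0.1514, 0.042]
ee_rot: [[-0.989, 0.15, -0.014], [0.15, 0.988, 0.026], [0.018, 0.024, -1.0]]
wrist_force: [-0.4, 0.8, -1.0]
gripper_width: 0.028
grip_force: 0.0
time_s: 11.53
ee_pos: [0.5753, -0.1499, 0.0468]
ee_rot: [[-0.989, 0.151, -0.008], [0.15, 0.988, 0.026], [0.011, 0.025, -1.0]]
wrist_force: [1.8, 7.5, -9.4]
gripper_width: 0.0098
grip_force: 29.1
```

```bash
python3 -m crank '[{"tx":-0.22,"ty":-0.05,"tz":0,"roll":0,"gripper":0.8},{"tx":-0.43,"ty":-0.15,"tz":0,"roll":0,"gripper":0.8},{"tx":-0.63,"ty":-0.26,"tz":0,"roll":0,"gripper":0.8},{"tx":-0.82,"ty":-0.4,"tz":0,"roll":0,"gripper":0.8},{"tx":-0.98,"ty":-0.57,"tz":0,"roll":0,"gripper":0.8}]'
python3 -m crank '[{"tx":-0.16,"ty":-0.17,"tz":0,"roll":0,"gripper":0.8},{"tx":-0.28,"ty":-0.37,"tz":0,"roll":0,"gripper":0.8},{"tx":-0.38,"ty":-0.58,"tz":0,"roll":0,"gripper":0.8},{"tx":-0.45,"ty":-0.8,"tz":0,"roll":0,"gripper":0.8},{"tx":-0.45,"ty":-0.8,"tz":0,"roll":0,"gripper":0.8}]'
```

```text
time_s: 11.95
ee_pos: [0.5656, -0.1521, 0.0468]
ee_rot: [[-0.989, 0.148, -0.008], [0.147, 0.989, 0.029], [0.012, 0.028, -1.0]]
wrist_force: [-1.5, 31.0, -4.5]
gripper_width: 0.0099
grip_force: 30.6
time_s: 12.37
ee_pos: [0.557, -0.1575, 0.0462]
ee_rot: [[-0.989, 0.146, -0.016], [0.146, 0.989, 0.032], [0.021, 0.029, -0.999]]
wrist_force: [-27.9, 40.4, 16.3]
gripper_width: 0.01
grip_force: 29.3
```

Run:
```python
from h import *
c,s=snap("wrist"); im=np.ascontiguousarray(c["image"][::-1,::-1,::-1])
np.savez("w5.npz",image=c["image"],mtx=c["mtx"],mount=c["mount"],p=s["ee_pos"],R=s["ee_rot"])
g=lambda p: [639,399]-proj(c,p,s)
print(s["wrist_force"],g((.579,-.17,.039)),g((.5709,-.2306,.0458)))
cv2.imwrite("pics/w5.png",cv2.resize(im[0:220,160:480],None,fx=2.4,fy=2.4,interpolation=cv2.INTER_CUBIC))
```

```text
[-27.87268266  40.37265105  16.34153309] [332.60200621 112.09158959] [442.5752398  101.52003314]
```

View pics/w5.png

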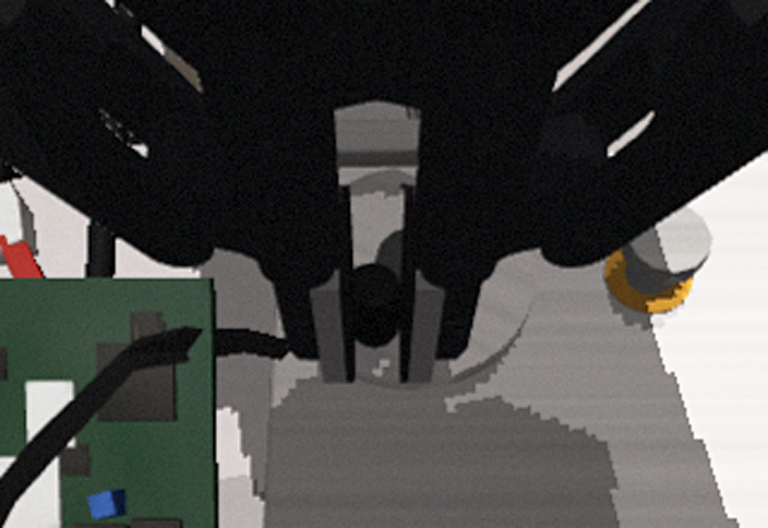

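Run:
```python
from h import *
c,s=load("w5.npz")
f=lambda x,y,z: crp(c,s,x,y,z,160,0,2.4)[:2]
print("stud",f(375,290,.057),"hub",f(392,248,.04),"s1",f(668,240,.0458),"tcp",s["ee_pos"])
P=np.array([f(x,y,.039) for x,y in [(530,305),(518,330),(500,352),(476,370),(452,381)]])
from scipy.optimize import least_squares
print(P, least_squares(lambda q:np.hypot(*(P-q).T)-.030,[.579,-.17]).x, least_squares(lambda q:np.hypot(*(np.array([f(x,y,.033) for x,y in [(530,305),(518,330),(500,352),(476,370),(452,381)]])-q).T)-.030,[.579,-.17]).x)
```

```text
stud [ 0.56291166 -0.15854041] hub [ 0.58513028 -0.16548387] s1 [ 0.57226439 -0.22856617] tcp [ 0.55700739 -0.15749339  0.04622487]
[[ 0.5645746  -0.19548453]
 [ 0.55844795 -0.19130632]
 [ 0.55345004 -0.18600712]
 [ 0.54977591 -0.17964041]
 [ 0.54790178 -0.17368211]] [ 0.577516   -0.16826876] [ 0.58057448 -0.16976428]
```

```bash
python3 -m crank '[{"tx":-0.2,"ty":0,"tz":0.1,"roll":0,"gripper":0.8},{"tx":-0.4,"ty":0,"tz":0.2,"roll":0,"gripper":0.8},{"tx":-0.5,"ty":0,"tz":0.2,"roll":0,"gripper":0.8},{"tx":-0.5,"ty":0,"tz":0.2,"roll":0,"gripper":0.8},{"tx":-0.5,"ty":0,"tz":0.2,"roll":0,"gripper":0.8}]'
```

```text
time_s: 12.83
ee_pos: [0.5522, -0.1621, 0.0472]
ee_rot: [[-0.989, 0.15, -0.015], [0.149, 0.988, 0.028], [0.019, 0.025, -1.0]]
wrist_force: [-13.2, 16.8, -12.2]
gripper_width: 0.0089
grip_force: 29.4
```

```bash
python3 -m crank '[{"tx":-0.1,"ty":-0.1,"tz":0,"roll":0,"gripper":0.8},{"tx":-0.1,"ty":-0.2,"tz":0,"roll":0,"gripper":0.8},{"tx":-0.1,"ty":-0.2,"tz":0,"roll":0,"gripper":0.8},{"tx":-0.1,"ty":-0.2,"tz":0,"roll":0,"gripper":0.8}]'
python3 -m crank '[{"tx":0,"ty":0,"tz":0,"roll":0,"gripper":3},{"tx":0,"ty":0,"tz":0,"roll":0,"gripper":3},{"tx":-1,"ty":0,"tz":4,"roll":0,"gripper":5},{"tx":-4,"ty":0,"tz":8,"roll":0,"gripper":8.5},{"tx":-8,"ty":0,"tz":12,"roll":0,"gripper":8.5}]'
python3 -m crank '[{"tx":-1,"ty":0,"tz":3,"roll":0,"gripper":8.5},{"tx":-1,"ty":0,"tz":3,"roll":0,"gripper":8.5},{"tx":-1,"ty":0,"tz":3,"roll":0,"gripper":8.5}]'
python3 - <<'E'
from h import *
c,s=snap("wrist"); im=np.ascontiguousarray(c["image"][::-1,::-1,::-1])
np.savez("w6.npz",image=c["image"],mtx=c["mtx"],mount=c["mount"],p=s["ee_pos"],R=s["ee_rot"])
q=[639,399]-proj(c,(.579,-.17,.039),s); print(q,s["ee_pos"],s["joints"])
x,y=max(0,int(q[0])-50),max(0,int(q[1])-50); print(x,y)
cv2.imwrite("pics/w6.png",cv2.resize(im[y:y+100,x:x+130],None,fx=6,fy=6,interpolation=cv2.INTER_CUBIC))
E
```

```text
time_s: 13.17
ee_pos: [0.5504, -0.1653, 0.0471]
ee_rot: [[-0.988, 0.151, -0.017], [0.15, 0.988, 0.027], [0.02, 0.024, -1.0]]
wrist_force: [-17.0, 12.0, -10.0]
gripper_width: 0.0087
grip_force: 23.9
time_s: 13.58
ee_pos: [0.4915, -0.167, 0.1534]
ee_rot: [[-0.988, 0.151, -0.006], [0.151, 0.988, 0.024], [0.01, 0.023, -1.0]]
wrist_force: [0.6, -1.0, 2.0]
gripper_width: 0.0655
grip_force: 0.0
time_s: 13.83
ee_pos: [0.4815, -0.1682, 0.184]
ee_rot: [[-0.988, 0.153, -0.004], [0.153, 0.988, 0.021], [0.007, 0.021, -1.0]]
wrist_force: [-0.4, 0.4, -0.1]
gripper_width: 0.0852
grip_force: 0.0
[307.46057159 132.95255045] [ 0.48150385 -0.16815895  0.18398904] [ 0.63949366  0.25107485 -0.47810824  1.98874431  0.11663899  0.93944815
  1.52145989]
257 82
```

View pics/w6.png

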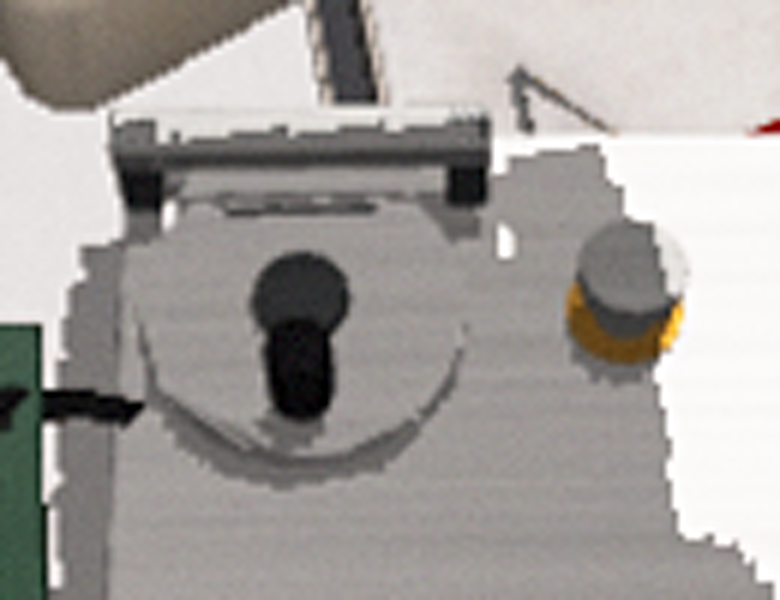

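The flat's marker line (225–375, 207) now lies parallel to the bar. I'll put a number on it.

Run:
```python
from h import *
c,s=load("w6.npz")
im=cv2.cvtColor(np.ascontiguousarray(c["image"][::-1,::-1]),cv2.COLOR_RGB2GRAY).astype(float)
f=lambda u,v,z: ray(c,(639-u,399-v),z,s)[:2]
g=lambda x,y,z: f(257+x/6,82+y/6,z)
ang=lambda a,b: np.degrees(np.arctan2(*(a-b)[::-1]))
print("unit",g(625,265,.0458))
print("bar top edge",ang(g(115,112,.05),g(488,108,.05)), "bar front low",ang(g(118,165,.044),g(488,160,.044)))
# slot: darkest row subpixel per column
for cols in (range(296,319),):
    us=[];vs=[]
    for u in cols:
        w=np.clip(190-im[112:121,u],0,None) ; w=im[112:121,u].max()-im[112:121,u]; w=w**2
        us.append(u); vs.append(112+(w*np.arange(9)).sum()/w.sum())
    p=np.polyfit(us,vs,1); print("slot",ang(f(296,np.polyval(p,296),.039),f(318,np.polyval(p,318),.039)),np.round(vs,1))
print("stud",g(300,345,.057),g(298,415,.039))
print("hub",g(301,298,.04))
```

```text
unit [ 0.57337833 -0.22785144]
bar top edge 80.95688427426474 bar front low 81.1873151474275
slot 82.18697158750211 [116.4 116.3 116.4 116.4 116.2 115.8 115.8 115.8 115.7 115.8 115.8 115.9
 115.8 116.1 116.1 116.  115.6 115.6 115.6 115.6 115.7 115.7 115.9]
stud [ 0.56017875 -0.16770771] [ 0.55696087 -0.16593596]
hub [ 0.58002228 -0.16987462]
```

```bash
python3 -m crank '[{"tx":-2,"ty":-4,"tz":1,"roll":0,"gripper":8.5},{"tx":-4,"ty":-8,"tz":2,"roll":0,"gripper":8.5},{"tx":-6,"ty":-12,"tz":2,"roll":0,"gripper":8.5},{"tx":-6,"ty":-14,"tz":2,"roll":0,"gripper":8.5},{"tx":-6,"ty":-14,"tz":2,"roll":0,"gripper":8.5}]'
python3 - <<'E'
from h import *
c,s=snap("wrist"); im=np.ascontiguousarray(c["image"][::-1,::-1,::-1])
np.savez("w7.npz",image=c["image"],mtx=c["mtx"],mount=c["mount"],p=s["ee_pos"],R=s["ee_rot"])
for d in r.cut_out(c,"clip_1_centre"): print(round(d["p"],2),[639,399]-np.array(d["at"]),d["mask"].sum(),ray(c,d["at"],.0035,s))
a=[639,399]-proj(c,(.40,-.245,.007),s);b=[639,399]-proj(c,(.405,-.362,.007),s);print(a,b,s["joints"])
o=[np.clip((q-25).astype(int),0,None) for q in(a,b)]; print(o)
cv2.imwrite("pics/w7.png",np.hstack([cv2.resize(im[y:y+55,x:x+55],(400,400),interpolation=cv2.INTER_CUBIC) for x,y in o]))
E
```

```text
time_s: 14.3
ee_pos: [0.4181, -0.3132, 0.2]
ee_rot: [[-0.987, 0.159, -0.01], [0.159, 0.987, 0.023], [0.014, 0.021, -1.0]]
wrist_force: [-0.6, -0.2, -0.3]
gripper_width: 0.0851
grip_force: 0.0
0.69 [362.8 240.4] 479 [ 0.3970087  -0.35863698  0.0035    ]
[262.83537318 253.61135419] [364.62904101 232.44834704] [ 0.86084607  0.24792304 -0.38345779  1.94347371  0.09099925  0.9893437
  1.84718269]
[array([237, 228]), array([339, 207])]
```

View pics/w7.png

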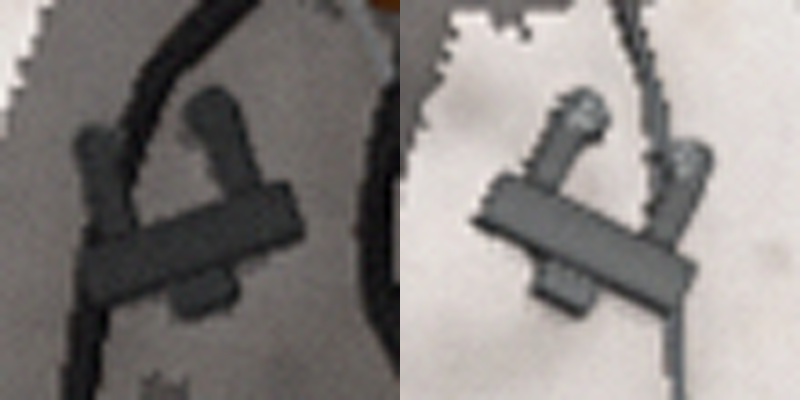

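Both clips are clear. Left: bar ends at (88,275)–(294,205), jaws upward. Right: bar ends at (495,197)–(683,285), jaws up and to the right.

Run:
```python
from h import *
c,s=load("w7.npz")
f=lambda x,y,x0,y0: crp(c,s,x,y,.007,x0,y0,400/55)[:2]
ty=np.degrees(np.arctan2(s["ee_rot"][1,1],s["ee_rot"][0,1]))
for n,a,b,t1,t2,o in [("L",(88,275),(294,205),(97,140),(210,105),(237,228)),("R",(95,197),(283,285),(185,108),(290,155),(339,207))]:
    A,B=f(*a,*o),f(*b,*o); m=(A+B)/2; d=A-B; yaw=np.degrees(np.arctan2(d[1],d[0]))
    ax=np.array([np.sin(np.radians(yaw)),-np.cos(np.radians(yaw))])
    T=(f(*t1,*o)+f(*t2,*o))/2
    print(n,"bar mid",m,"len",np.hypot(*d),"bar yaw",yaw,"roll needed",yaw-ty,"move cm",(m-s["ee_pos"][:2])*100,"tips-mid along mouth",(T-m)@ax, (T-m)@[-ax[1],ax[0]])
```

```text
L bar mid [ 0.39175923 -0.24467755] len 0.032719681878190514 bar yaw 99.55051646970388 roll needed 18.721087500530714 move cm [-2.63329999  6.85713186] tips-mid along mouth 0.019373263896966475 0.000714082836327047
R bar mid [ 0.39633173 -0.36045744] len 0.03157624496315489 bar yaw 54.59054181449359 roll needed -26.238887154679574 move cm [-2.17604984 -4.7208566 ] tips-mid along mouth 0.01937506006555471 2.0399292259044062e-05
```

```bash
python3 -m crank '[{"tx":-1,"ty":3,"tz":-2,"roll":6,"gripper":4.6},{"tx":-2,"ty":6,"tz":-5,"roll":12,"gripper":4.6},{"tx":-2.6,"ty":6.9,"tz":-9,"roll":18.7,"gripper":4.6},{"tx":-2.6,"ty":6.9,"tz":-13,"roll":18.7,"gripper":4.6},{"tx":-2.6,"ty":6.9,"tz":-15,"roll":18.7,"gripper":4.6}]'
```

```text
time_s: 14.82
ee_pos: [0.393, -0.235, 0.0469]
ee_rot: [[-0.984, -0.177, -0.02], [-0.177, 0.984, 0.023], [0.015, 0.026, -1.0]]
wrist_force: [-0.2, 0.6, 0.4]
gripper_width: 0.0459
grip_force: 0.0
```

```bash
python3 -m crank '[{"tx":-0.1,"ty":-0.95,"tz":0,"roll":0,"gripper":4.6},{"tx":-0.1,"ty":-0.95,"tz":-1.5,"roll":0,"gripper":4.6},{"tx":-0.1,"ty":-0.95,"tz":-1.5,"roll":0,"gripper":4.6},{"tx":-0.1,"ty":-0.95,"tz":-1.5,"roll":0,"gripper":4.6}]'
python3 - <<'E'
from h import *
c,s=snap("wrist"); im=np.ascontiguousarray(c["image"][::-1,::-1,::-1])
q=[639,399]-proj(c,(.3918,-.2447,.007),s); print(q,s["ee_pos"])
np.savez("w8.npz",image=c["image"],mtx=c["mtx"],mount=c["mount"],p=s["ee_pos"],R=s["ee_rot"])
x,y=np.clip((q-[70,50]).astype(int),0,None); print(x,y)
cv2.imwrite("pics/w8.png",cv2.resize(im[y:y+100,x:x+140],None,fx=5,fy=5,interpolation=cv2.INTER_CUBIC))
E
```

```text
time_s: 15.15
ee_pos: [0.3938, -0.2474, 0.0359]
ee_rot: [[-0.985, -0.173, -0.017], [-0.173, 0.985, 0.021], [0.013, 0.023, -1.0]]
wrist_force: [0.7, 0.4, 0.7]
gripper_width: 0.0459
grip_force: 0.0
[313.52397886 167.70520767] [ 0.39375888 -0.24737501  0.0358995 ]
243 117
```

View pics/w8.png

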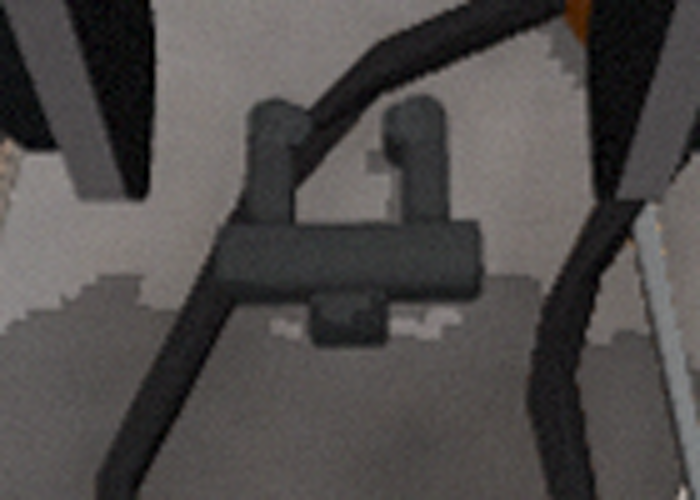

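The clip sits centred between the fingers, with its bar at (230–475, 250) parallel to the closing line. Going down to grip it.

```bash
python3 -m crank '[{"tx":-0.2,"ty":0.25,"tz":-1.5,"roll":0,"gripper":4.6},{"tx":-0.2,"ty":0.25,"tz":-3.1,"roll":0,"gripper":4.6},{"tx":-0.2,"ty":0.25,"tz":-3.1,"roll":0,"gripper":4.6},{"tx":-0.2,"ty":0.25,"tz":-3.1,"roll":0,"gripper":4}]'
python3 -m crank '[{"tx":0,"ty":0,"tz":0,"roll":0,"gripper":3},{"tx":0,"ty":0,"tz":0,"roll":0,"gripper":3},{"tx":0,"ty":0,"tz":0,"roll":0,"gripper":3},{"tx":0,"ty":0,"tz":0,"roll":0,"gripper":3}]' 40
```

```text
time_s: 15.53
ee_pos: [0.3915, -0.245, 0.0051]
ee_rot: [[-0.985, -0.172, -0.017], [-0.173, 0.985, 0.02], [0.013, 0.023, -1.0]]
wrist_force: [0.4, -0.8, 0.2]
gripper_width: 0.04
grip_force: 0.0
time_s: 15.87
ee_pos: [0.3924, -0.2463, 0.0061]
ee_rot: [[-0.985, -0.172, -0.015], [-0.172, 0.985, 0.018], [0.011, 0.021, -1.0]]
wrist_force: [-1.4, -3.3, 8.9]
gripper_width: 0.03
grip_force: 4.2
```

```bash
python3 -m crank '[{"tx":0,"ty":0,"tz":0,"roll":0,"gripper":2.6},{"tx":0,"ty":0,"tz":0,"roll":0,"gripper":2.6},{"tx":0,"ty":0,"tz":0,"roll":0,"gripper":2.6}]' 40
python3 -m crank '[{"tx":0,"ty":0,"tz":1,"roll":0,"gripper":2.6},{"tx":0,"ty":0,"tz":3,"roll":0,"gripper":2.6},{"tx":0,"ty":0,"tz":6,"roll":0,"gripper":2.6},{"tx":0,"ty":0,"tz":6,"roll":0,"gripper":2.6}]'
```

```text
time_s: 16.12
ee_pos: [0.3925, -0.2459, 0.0063]
ee_rot: [[-0.985, -0.172, -0.015], [-0.172, 0.985, 0.019], [0.011, 0.021, -1.0]]
wrist_force: [-2.9, -1.1, 16.0]
gripper_width: 0.0266
grip_force: 12.5
time_s: 16.45
ee_pos: [0.3935, -0.2461, 0.0695]
ee_rot: [[-0.985, -0.172, -0.012], [-0.172, 0.985, 0.017], [0.009, 0.019, -1.0]]
wrist_force: [1.4, -1.6, 0.6]
gripper_width: 0.0257
grip_force: 0.0
```

```bash
cat >> h.py <<'E'
from scipy.optimize import minimize
PARTS=[[(-17,-17),(-7.5,-17),(-7.5,17),(-17,17)],[(-23,-5),(-17,-5),(-17,5),(-23,5)],[(-7.5,4.5),(10,4.5),(10,13),(-7.5,13)],[(-7.5,-13),(10,-13),(10,-4.5),(-7.5,-4.5)]]
def render(c,s,q,z0,parts=PARTS,h=.007):
    x,y,a=q; R=np.array([[np.cos(a),-np.sin(a)],[np.sin(a),np.cos(a)]]); K,Rc,t=cam(c,s)
    m=np.zeros((1600,2560),np.uint8)
    for p in parts:
        w=(R@(np.array(p).T/1000)).T+[x,y]
        P=np.vstack([np.c_[w,np.full(len(w),z)] for z in (z0,z0+h)])
        u=K@(Rc@P.T+t[:,None]); u=(u[:2]/u[2]).T*4
        cv2.fillConvexPoly(m,cv2.convexHull(np.round(u).astype(np.int32)),255)
    return cv2.resize(m,(640,400),interpolation=cv2.INTER_AREA)/255.
def fit(c,s,mask,z0,at,yaws=(0,),parts=PARTS,h=.007):
    M=mask.astype(float); p=ray(c,at,z0+h,s); best=None
    def f(v):
        m=render(c,s,(v[0]/1000,v[1]/1000,v[2]/20),z0,parts,h); return -np.minimum(m,M).sum()/np.maximum(m,M).sum()
    for a in yaws:
        v0=np.array([p[0]*1000+8*np.cos(a),p[1]*1000+8*np.sin(a),a*20])
        o=minimize(f,v0,method="Nelder-Mead",options=dict(initial_simplex=np.vstack([v0]+[v0+d for d in ([4,0,0],[0,4,0],[0,0,6])]),xatol=.05,fatol=1e-4,maxiter=120))
        if best is None or o.fun<best[1]: best=(np.array([o.x[0]/1000,o.x[1]/1000,o.x[2]/20]),o.fun)
    return best
def wsnap(f=None):
    s=r.state(); c=r.capture("wrist")
    if f: np.savez(f,image=c["image"],mtx=c["mtx"],mount=c["mount"],p=s["ee_pos"],R=s["ee_rot"])
    return c,s
E
python3 -m crank '[{"tx":-1,"ty":-3,"tz":4,"roll":0,"gripper":8},{"tx":-1,"ty":-3,"tz":8,"roll":0,"gripper":8.5},{"tx":-1,"ty":-3,"tz":9,"roll":-5,"gripper":8.5},{"tx":-1,"ty":-3,"tz":9,"roll":-9,"gripper":8.5},{"tx":-1,"ty":-3,"tz":9,"roll":-9,"gripper":8.5}]'|head -3
python3 - <<'E'
from h import *
c,s=wsnap("w9.npz")
for d in r.cut_out(c,"clip_1_centre"):
    b=fit(c,s,d["mask"],0,d["at"],[-1,0,1]); print(round(d["p"],2),d["at"],d["mask"].sum(),np.round(b[0],4),np.degrees(b[0][2]),b[1])
print([np.round(proj(c,p,s)) for p in [(.398,-.245,.007),(.405,-.362,.007)]])
E
```

```text
time_s: 16.87
ee_pos: [0.3818, -0.2758, 0.1569]
ee_rot: [[-1.0, -0.012, -0.011], [-0.012, 1.0, 0.02], [0.01, 0.02, -1.0]]
0.71 [235.6, 193.7] 573 [ 0.4074 -0.3667 -0.6221] -35.64156680114996 -0.7851456022454323
[array([349., 196.]), array([235., 202.])]
```

Run:
```python
from h import *
c,s=load("w9.npz"); g=cv2.cvtColor(c["image"],cv2.COLOR_RGB2GRAY)[::-1,::-1]
# flipped coords centre
u,v=639-349,399-196
for y in range(v-34,v+30,1): print(" ".join("%2d"%(k//4) for k in g[y,u-34:u+34:1][::1]) if y%2==0 else "",end="\n" if y%2==0 else "")
```

```text
55 54 54 54 55 36 24 25 26 26 26 27 26 26 27 26 27 26 27 26 26 25 26 26 27 27 26 26 26 27 27 26 26 26 26 25 26 26 26 25 26 25 24 25 24 25 25 21 20 14  6  5  5  6  5  8 12 18 20 18 21 18 19 19 19 21 24 23
55 55 56 38 24 25 26 26 25 26 27 26 26 27 26 26 26 26 27 27 25 26 26 25 27 27 27 27 27 27 26 27 28 26 27 26 25 24 24 25 24 26 26 25 23 11  6  6  6  6  6  5  5  5  4  8  9  9 14 18 20 19 20 19 20 20 19 19
57 38 24 26 28 27 26 27 27 27 27 28 26 26 27 27 26 27 27 27 27 27 27 26 27 27 26 27 25 25 27 26 25 26 26 26 24 25 26 24 26 22 13  5  5  6  5  7  5  4  4  2  6  9 15 16 12 10  9 10 13 18 19 19 20 20 19 20
24 27 27 28 26 27 27 26 26 27 26 27 27 27 27 28 27 26 26 26 27 28 28 28 27 25 27 26 26 26 26 25 26 24 25 26 25 25 23 15  7  7  6  6  7  5  5  5  2  5 12 22 24 25 19 16 16 14 11 13 11  9  9 13 16 18 18 19
28 28 29 27 27 27 27 27 28 26 28 27 27 26 27 27 27 27 26 27 25 26 28 27 26 27 26 27 26 26 26 25 24 24 24 22 12  6  6  6  6  7  5  5  5  2  3 11 22 24 24 24 24 25 21 19 16 16 16 14 22 25 20 16 10  8  9 10
28 28 27 28 28 28 28 27 28 26 27 27 26 26 27 27 27 26 26 26 26 25 27 26 26 26 26
[... 4727 characters left out ...]
4 25 24 24 24 22 23 23 24 24 23 23 22 23 23 23 23 23 23 24 13  4  4  6  6  5  6 19 22 24
26 24 24 26 24 23 25 23 24 24 15  8  6  7  6  4 10 21 22 23 24 24 23 24 25 25 24 25 24 26 25 25 25 25 24 25 24 25 24 24 23 23 23 22 22 22 22 22 23 23 22 22 23 24 23 22 23 23 25 12  5  6  7  5  4 18 24 23
26 24 25 24 24 24 23 24 24 26 14  5  7  5  4  4 20 24 24 24 24 23 24 24 24 24 25 25 26 26 26 25 25 25 25 24 25 24 23 24 23 23 22 21 20 20 21 22 22 22 22 24 23 23 23 23 23 23 23 19  9  7  7  6  5  4 21 25
26 26 25 26 26 24 24 24 24 14  6  7  8  5  5 20 24 23 24 24 25 24 24 25 24 25 25 25 25 26 25 25 26 24 26 24 24 24 24 22 22 22 22 22 21 21 22 21 22 22 23 22 23 23 24 24 23 22 22 23 14  6  4  4  8  4  8 22
```

```bash
cat >> h.py <<'E'
def darkmask(c,s,p,lo=34,hi=72,rad=40):
    g=cv2.cvtColor(np.ascontiguousarray(c["image"]),cv2.COLOR_RGB2GRAY); u=proj(c,p,s)
    m=((g>=lo)&(g<hi)).astype(np.uint8); box=np.zeros_like(m); x,y=int(u[0]),int(u[1]); box[max(0,y-rad):y+rad,max(0,x-rad):x+rad]=1; m*=box
    m=cv2.morphologyEx(m,cv2.MORPH_OPEN,np.ones((3,3),np.uint8)); n,l,st,ce=cv2.connectedComponentsWithStats(m)
    k=1+np.argmax(st[1:,4]); return l==k,ce[k]
E
python3 - <<'E'
from h import *
c,s=load("w9.npz")
m,at=darkmask(c,s,(.398,-.245,.007)); b=fit(c,s,m,0,at,[-.3,0.2]); print(m.sum(),b,np.degrees(b[0][2]))
x,y,a=b[0]; bm=np.array([x,y])-.01225*np.array([np.cos(a),np.sin(a)])
st=r.state(); ty=np.degrees(np.arctan2(st["ee_rot"][1,1],st["ee_rot"][0,1]))
print(bm, (bm-st["ee_pos"][:2])*100, np.degrees(a)+90-ty, st["ee_pos"])
E
```

```text
508 (array([ 0.40591057, -0.23807547,  0.164974  ]), np.float64(-0.7091457996434624)) 9.452314195134697
[ 0.39382689 -0.24008725] [1.26903026 3.49082148] 8.39222961587511 [ 0.38113659 -0.27499546  0.15501023]
```

```bash
python3 -m crank '[{"tx":0.5,"ty":2,"tz":-3,"roll":4,"gripper":5},{"tx":1.2,"ty":3.3,"tz":-6,"roll":8.4,"gripper":5},{"tx":1.2,"ty":3.3,"tz":-9,"roll":8.4,"gripper":5},{"tx":1.2,"ty":3.3,"tz":-11,"roll":8.4,"gripper":5},{"tx":1.2,"ty":3.3,"tz":-11,"roll":8.4,"gripper":5}]'|head -2
python3 -m crank '[{"tx":0,"ty":0,"tz":0,"roll":0,"gripper":5},{"tx":0,"ty":0,"tz":0,"roll":0,"gripper":5},{"tx":0,"ty":0,"tz":0,"roll":0,"gripper":5}]'|head -2
python3 - <<'E'
from h import *
c,st=wsnap("w10.npz")
for d in r.cut_out(c,"clip_1_centre"): print(round(d["p"],2),d["at"],d["mask"].sum())
m,at=darkmask(c,st,(.3985,-.243,.007),rad=48); b=fit(c,st,m,0,at,[-.1,0.2]); print(m.sum(),b,np.degrees(b[0][2]))
x,y,a=b[0]; bm=np.array([x,y])-.01225*np.array([np.cos(a),np.sin(a)])
ty=np.degrees(np.arctan2(st["ee_rot"][1,1],st["ee_rot"][0,1]))
print(bm, (bm-st["ee_pos"][:2])*100, np.degrees(a)+90-ty, st["ee_pos"])
v=c["image"].copy(); e=cv2.Canny((render(c,st,b[0],0)*255).astype(np.uint8),50,150); v[e>0]=[255,0,0]
u=(int(at[0]),int(at[1])); np.save("v.npy",v[u[1]-60:u[1]+60,u[0]-80:u[0]+80]); 
cv2.imwrite("pics/w10.png",cv2.resize(v[u[1]-60:u[1]+60,u[0]-80:u[0]+80][::-1,::-1,::-1],None,fx=4,fy=4,interpolation=cv2.INTER_NEAREST))
E
```

```text
time_s: 17.38
ee_pos: [0.3911, -0.2402, 0.0408]
time_s: 17.63
ee_pos: [0.3939, -0.2426, 0.0456]
0.72 [137.1, 207.4] 1768
1179 (array([ 0.40575932, -0.23846168,  0.16539886]), np.float64(-0.7151341608213209)) 9.47665668603269
[ 0.3936765  -0.24047859] [-0.02649627  0.20974195] 0.1494464525949013 [ 0.39394146 -0.24257601  0.04562274]
```

View pics/w10.png

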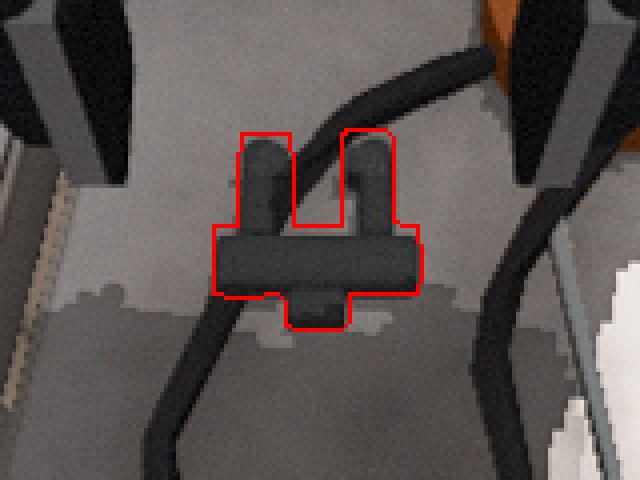

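The fitted outline matches the clip: bar at (215–420, 260), within about 1 mm. Going lower this time, since open fingertips sit above the TCP.

```bash
python3 -m crank '[{"tx":-0.05,"ty":0.2,"tz":-2,"roll":0,"gripper":4.8},{"tx":-0.05,"ty":0.2,"tz":-4,"roll":0,"gripper":4.6},{"tx":-0.05,"ty":0.2,"tz":-4.6,"roll":0,"gripper":4.6},{"tx":-0.05,"ty":0.2,"tz":-4.6,"roll":0,"gripper":4.6}]'
python3 -m crank '[{"tx":0,"ty":0,"tz":0,"roll":0,"gripper":3.6},{"tx":0,"ty":0,"tz":0,"roll":0,"gripper":2.7},{"tx":0,"ty":0,"tz":0,"roll":0,"gripper":2.7},{"tx":0,"ty":0,"tz":0,"roll":0,"gripper":2.7},{"tx":0,"ty":0,"tz":0,"roll":0,"gripper":2.7}]' 40
```

```text
time_s: 18.07
ee_pos: [0.3924, -0.2401, -0.0015]
ee_rot: [[-0.987, -0.162, -0.018], [-0.162, 0.987, 0.02], [0.014, 0.023, -1.0]]
wrist_force: [-0.9, 0.3, -0.1]
gripper_width: 0.0458
grip_force: 0.0
time_s: 18.48
ee_pos: [0.394, -0.2416, -0.0001]
ee_rot: [[-0.987, -0.161, -0.014], [-0.161, 0.987, 0.018], [0.011, 0.02, -1.0]]
wrist_force: [-0.0, -5.0, 9.9]
gripper_width: 0.0325
grip_force: 41.7
```

```bash
python3 -m crank '[{"tx":0,"ty":0,"tz":2,"roll":0,"gripper":2.7},{"tx":0,"ty":0,"tz":5,"roll":0,"gripper":2.7},{"tx":2,"ty":0.5,"tz":7,"roll":-6,"gripper":2.7},{"tx":5,"ty":1,"tz":7,"roll":-12,"gripper":2.7},{"tx":8,"ty":1.5,"tz":7,"roll":-18.6,"gripper":2.7}]'
python3 -m crank '[{"tx":3,"ty":0.3,"tz":0,"roll":0,"gripper":2.7},{"tx":4.7,"ty":0.5,"tz":0,"roll":0,"gripper":2.7},{"tx":4.7,"ty":0.5,"tz":-1,"roll":0,"gripper":2.7},{"tx":4.7,"ty":0.5,"tz":-1,"roll":0,"gripper":2.7},{"tx":4.7,"ty":0.5,"tz":-1,"roll":0,"gripper":2.7}]'
python3 - <<'E'
from h import *
s=r.state();p=s["ee_pos"];print(p,(np.array([.5207,-.2217])-p[:2])*100,np.degrees(np.arctan2(s["ee_rot"][1,1],s["ee_rot"][0,1])))
c=r.capture("wrist"); print([(round(d["p"],2),d["at"],d["mask"].sum()) for d in r.cut_out(c,"clip_1_centre")])
E
```

```text
time_s: 18.9
ee_pos: [0.4742, -0.2261, 0.071]
ee_rot: [[-0.986, 0.168, -0.006], [0.168, 0.986, 0.023], [0.01, 0.022, -1.0]]
wrist_force: [-0.5, -0.6, -1.0]
gripper_width: 0.0319
grip_force: 39.7
time_s: 19.32
ee_pos: [0.5186, -0.2201, 0.0582]
ee_rot: [[-0.987, 0.161, -0.011], [0.161, 0.987, 0.025], [0.015, 0.023, -1.0]]
wrist_force: [0.3, 0.2, -0.7]
gripper_width: 0.0317
grip_force: 39.8
[ 0.5185987  -0.22011925  0.05823062] [ 0.21012966 -0.15807485] 80.70610550613465
[(0.94, [54.8, 73.3], np.int64(2468))]
```

```bash
python3 -m crank '[{"tx":0.2,"ty":-0.15,"tz":-1.5,"roll":0,"gripper":2.7},{"tx":0.2,"ty":-0.15,"tz":-2.5,"roll":0,"gripper":2.7},{"tx":0.2,"ty":-0.15,"tz":-2.8,"roll":0,"gripper":2.7},{"tx":0.2,"ty":-0.15,"tz":-2.8,"roll":0,"gripper":2.7}]'
python3 -m crank '[{"tx":0,"ty":0,"tz":0,"roll":0,"gripper":4.4},{"tx":0,"ty":0,"tz":0,"roll":0,"gripper":4.4},{"tx":0,"ty":0,"tz":1,"roll":0,"gripper":4.4},{"tx":0,"ty":0,"tz":4,"roll":0,"gripper":4.6},{"tx":-3,"ty":-2,"tz":8,"roll":0,"gripper":8.5}]'
python3 -m crank '[{"tx":-3,"ty":-2,"tz":4,"roll":0,"gripper":8.5},{"tx":-5,"ty":-3,"tz":6,"roll":0,"gripper":8.5},{"tx":-5,"ty":-3,"tz":6,"roll":0,"gripper":8.5},{"tx":-5,"ty":-3,"tz":6,"roll":0,"gripper":8.5},{"tx":-5,"ty":-3,"tz":6,"roll":0,"gripper":8.5}]'
python3 - <<'E'
from h import *
c,s=wsnap("w11.npz")
for d in r.cut_out(c,"clip_1_centre"):
    z0=.03 if ray(c,d["at"],.03,s)[0]>.47 else 0
    b=fit(c,s,d["mask"],z0,d["at"],[-.16,-.6]); print(round(d["p"],2),d["at"],d["mask"].sum(),np.round(b[0],4),np.degrees(b[0][2]),b[1],z0)
g=cv2.cvtColor(c["image"],cv2.COLOR_RGB2GRAY)
print([np.round(proj(c,p,s)) for p in [(.572,-.23,.0458),(.5534,-.3467,.0458)]])
E
```

```text
time_s: 19.75
ee_pos: [0.5208, -0.2218, 0.0303]
ee_rot: [[-0.987, 0.162, -0.011], [0.162, 0.987, 0.025], [0.015, 0.023, -1.0]]
wrist_force: [0.6, 0.8, -0.2]
gripper_width: 0.0318
grip_force: 39.8
time_s: 20.17
ee_pos: [0.5012, -0.2335, 0.1022]
ee_rot: [[-0.988, 0.156, -0.009], [0.156, 0.987, 0.028], [0.013, 0.026, -1.0]]
wrist_force: [-0.4, 0.3, 1.1]
gripper_width: 0.057
grip_force: 0.0
time_s: 20.58
ee_pos: [0.4487, -0.267, 0.1618]
ee_rot: [[-0.987, 0.162, -0.009], [0.162, 0.987, 0.024], [0.012, 0.023, -1.0]]
wrist_force: [0.1, 0.3, -0.1]
gripper_width: 0.0849
grip_force: 0.0
0.88 [216.6, 145.2] 715 [ 0.4073 -0.3667 -0.625 ] -35.80926252043495 -0.831247704737422 0
[array([375., 298.]), array([259., 300.])]
```

Run:
```python
from h import *
c,s=load("w11.npz")
u=proj(c,(.5285,-.223,.037),s); print(u)
g=cv2.cvtColor(c["image"],cv2.COLOR_RGB2GRAY)[::-1,::-1]; x,y=639-int(u[0]),399-int(u[1])
for v in range(y-64,y+40,2): print("".join("%3d"%k for k in g[v,x-44:x+44:2]//3))
```

```text
[375.35297828 255.66256523]
 53 63 63 61 59 58 58 56 55 56 27 22 79 78 79 79 78 81 82 82 84 84 84 84 84 84 85 85 84 84 84 84 84 84 83 83 84 84 84 84 83 83 83 83
  9 24 24 20 19 20 23 25 23 23 22  3 84 83 83 83 83 83 83 83 83 83 83 83 83 83 83 83 83 83 83 83 83 83 83 83 83 83 83 83 83 83 83 84
  1 54 40 39 40 68 56 38  8  8  6  6 35 84 83 83 83 83 83 83 83 83 83 83 83 83 83 83 83 83 83 83 83 83 83 83 83 83 83 83 83 83 83 83
  3 15 51 49 50 50 50 54 13  7  9  9 17 84 83 83 83 83 83 83 83 83 83 83 83 83 83 83 83 83 83 83 83 82 83 82 83 83 82 82 83 83 82 82
  7  2 63 70 48 50 53 52 28  8  7 10 10 84 83 83 83 83 83 83 83 83 83 83 83 83 83 83 83 83 83 83 83 83 83 83 83 83 83 83 83 83 83 83
  5  4 70 82 81 38 30 31 38  8  6  7 53 84 83 83 83 83 83 83 83 83 83 83 83 83 83 82 83 84 84 83 83 83 84 83 83 83 83 83 83 83 83 83
  5  4  0 85 83 84 80 81 66 69 74 73 84 83 83 83 83 83 83 83 83 83 80 83 83 84 84 69 79 66 47 83 83 83 63 85 83 83 83 83 83 83 83 83
  4  2  2 82 83 83 83 78 78 78 78 78 83 83 83 83 83 83 83 80 74 75 75 51 35 79 84 64 48 49 48 50 49 48 49 46 77 82 82 82 82 82 82 82
  3  2  
[... 5143 characters left out ...]
50 50 50 51 51 52 50 52 51 50 51 51
 83 83 83 83 83 83 83 83 83 83 84 70 51 51 51 52 51 52 52 52 52 53 53 53 52 53 53 53 53 52 52 54 52 53 52 53 53 54 54 54 54 53 53 55
 84 84 84 84 84 84 84 84 84 84 84 85 51 52 52 51 52 51 51 51 51 51 52 50 50 51 50 51 51 49 51 50 50 50 48 49 48 48 47 46 46 44 44 45
 78 79 79 77 77 77 74 75 73 71 68 35 37 36 37 33 34 31 30 31 31 29 28 28 27 25 25 23 26 24 24 24 25 25 25 23 24 25 23 23 23 24 26 19
  5  3  2  1  1  2  3  1  2  0  0  0  2  1  2  3  2  3  1  8  8 11 10  9 10  9  9  8 13  8  9 10 11 15 18 18 36 38  9  9 10 10 10 10
  2  3  2  0  1  2  0  2  2  2  4  2  2  3  1  4  1  2  5  9  9 11 11 10  9  9 11 10 10 14 10 12 10 10 18 19 22 37 26 10 10 11  9  9
```

Run:
```python
from h import *
c,s=load("w11.npz")
m,at=darkmask(c,s,(.5265,-.2225,.037),lo=0,hi=112,rad=24); b=fit(c,s,m,.03,at,[-.16]); print(m.sum(),b,np.degrees(b[0][2]))
u=proj(c,(.5285,-.223,.037),s); x,y=639-int(u[0]),399-int(u[1])
h=ray(c,(639-(x-44+43),399-(y-64+20)),.0458,s); print("s1",h)
xu=np.array([.9873,-.1590]);yu=np.array([.159,.9873]); d=b[0][:2]-h[:2]; print(d@xu,d@yu)
```

```text
636 (array([ 0.53153503, -0.22312805, -0.15174395]), np.float64(-0.8070974618880978)) -8.694287879159408
s1 [ 0.57345861 -0.22886342  0.0458    ]
-0.042303074735689825 -0.001003320140784502
```

```bash
python3 - <<'E'
from h import *
p=r.state()["ee_pos"]; print(p,(np.array([.3974,-.3596])-p[:2])*100)
E
python3 -m crank '[{"tx":-1.5,"ty":-3,"tz":-2,"roll":-7,"gripper":5.5},{"tx":-3,"ty":-6,"tz":-4,"roll":-14,"gripper":5},{"tx":-4.5,"ty":-8.5,"tz":-7,"roll":-20,"gripper":5},{"tx":-5,"ty":-9,"tz":-10,"roll":-26,"gripper":5},{"tx":-5,"ty":-9,"tz":-12,"roll":-26,"gripper":5}]'|head -2
python3 -m crank '[{"tx":0,"ty":0,"tz":0,"roll":0,"gripper":5},{"tx":0,"ty":0,"tz":0,"roll":0,"gripper":5},{"tx":0,"ty":0,"tz":0,"roll":0,"gripper":5}]'|head -2
python3 - <<'E'
from h import *
c,st=wsnap("w12.npz")
for d in r.cut_out(c,"clip_1_centre"):
  if d["p"]<.4: continue
  b=fit(c,st,d["mask"],0,d["at"],[-.6]); print(d["p"],b,np.degrees(b[0][2]))
  x,y,a=b[0]; bm=np.array([x,y])-.01225*np.array([np.cos(a),np.sin(a)])
  ty=np.degrees(np.arctan2(st["ee_rot"][1,1],st["ee_rot"][0,1]))
  print(bm, (bm-st["ee_pos"][:2])*100, np.degrees(a)+90-ty, st["ee_pos"])
E
```

```text
[ 0.44881229 -0.26621181  0.16070318] [-5.14122867 -9.33881864]
time_s: 21.1
ee_pos: [0.3961, -0.3578, 0.0378]
time_s: 21.35
ee_pos: [0.3997, -0.3565, 0.0419]
0.91 (array([ 0.40738252, -0.36713327, -0.62983142]), np.float64(-0.8642170733436879)) -36.0866820901662
[ 0.39748297 -0.35991792] [-0.22180248 -0.34397207] -0.9326044630988193 [ 0.39970099 -0.3564782   0.04188221]
```

```bash
python3 -m crank '[{"tx":-0.2,"ty":-0.3,"tz":-1.5,"roll":-1,"gripper":4.8},{"tx":-0.2,"ty":-0.3,"tz":-3.5,"roll":-1,"gripper":4.7},{"tx":-0.2,"ty":-0.3,"tz":-4.2,"roll":-1,"gripper":4.6},{"tx":-0.2,"ty":-0.3,"tz":-4.2,"roll":-1,"gripper":4.6}]'
python3 -m crank '[{"tx":0,"ty":0,"tz":0,"roll":0,"gripper":3.6},{"tx":0,"ty":0,"tz":0,"roll":0,"gripper":2.7},{"tx":0,"ty":0,"tz":0,"roll":0,"gripper":2.7},{"tx":0,"ty":0,"tz":0,"roll":0,"gripper":2.7},{"tx":0,"ty":0,"tz":0,"roll":0,"gripper":2.7}]' 40
```

```text
time_s: 21.78
ee_pos: [0.3967, -0.3599, -0.0009]
ee_rot: [[-0.807, 0.591, 0.003], [0.591, 0.806, 0.027], [0.014, 0.023, -1.0]]
wrist_force: [-0.3, -0.2, -0.1]
gripper_width: 0.0459
grip_force: 0.0
time_s: 22.2
ee_pos: [0.397, -0.3602, 0.0003]
ee_rot: [[-0.806, 0.592, 0.004], [0.591, 0.806, 0.026], [0.012, 0.023, -1.0]]
wrist_force: [-1.6, 2.9, 8.3]
gripper_width: 0.0315
grip_force: 39.9
```

```bash
python3 -m crank '[{"tx":0,"ty":0,"tz":2,"roll":0,"gripper":2.7},{"tx":0,"ty":0,"tz":5,"roll":6,"gripper":2.7},{"tx":2,"ty":0.5,"tz":7,"roll":13,"gripper":2.7},{"tx":5,"ty":1,"tz":7,"roll":20,"gripper":2.7},{"tx":8,"ty":1.5,"tz":7,"roll":27,"gripper":2.7}]' |head -2
python3 -m crank '[{"tx":2.5,"ty":0.6,"tz":0,"roll":0,"gripper":2.7},{"tx":2.5,"ty":0.6,"tz":-1,"roll":0,"gripper":2.7},{"tx":2.5,"ty":0.6,"tz":-1,"roll":0,"gripper":2.7},{"tx":2.5,"ty":0.6,"tz":-1,"roll":0,"gripper":2.7},{"tx":2.5,"ty":0.6,"tz":-1,"roll":0,"gripper":2.7}]'
python3 - <<'E'
from h import *
s=r.state();p=s["ee_pos"];print(p,(np.array([.502,-.339])-p[:2])*100,np.degrees(np.arctan2(s["ee_rot"][1,1],s["ee_rot"][0,1])))
E
```

```text
time_s: 22.62
ee_pos: [0.4779, -0.3461, 0.0719]
time_s: 23.03
ee_pos: [0.5005, -0.3396, 0.0595]
ee_rot: [[-0.987, 0.163, -0.01], [0.162, 0.986, 0.025], [0.014, 0.023, -1.0]]
wrist_force: [-0.8, -0.5, -0.4]
gripper_width: 0.0321
grip_force: 39.9
[ 0.50048507 -0.33958889  0.05953863] [0.15149323 0.05888871] 80.63631088989872
```

```bash
python3 -m crank '[{"tx":0.15,"ty":0.05,"tz":-1.5,"roll":0,"gripper":2.7},{"tx":0.15,"ty":0.05,"tz":-2.5,"roll":0,"gripper":2.7},{"tx":0.15,"ty":0.05,"tz":-2.9,"roll":0,"gripper":2.7},{"tx":0.15,"ty":0.05,"tz":-2.9,"roll":0,"gripper":2.7}]'
python3 -m crank '[{"tx":0,"ty":0,"tz":0,"roll":0,"gripper":4.4},{"tx":0,"ty":0,"tz":0,"roll":0,"gripper":4.4},{"tx":0,"ty":0,"tz":1,"roll":0,"gripper":4.4},{"tx":0,"ty":0,"tz":4,"roll":0,"gripper":4.6},{"tx":-3,"ty":-2,"tz":8,"roll":0,"gripper":8.5}]'|head -2
python3 -m crank '[{"tx":-2,"ty":-1,"tz":4,"roll":0,"gripper":8.5},{"tx":-3,"ty":-3,"tz":7,"roll":0,"gripper":8.5},{"tx":-3,"ty":-3,"tz":7,"roll":0,"gripper":8.5},{"tx":-3,"ty":-3,"tz":7,"roll":0,"gripper":8.5},{"tx":-3,"ty":-3,"tz":7,"roll":0,"gripper":8.5}]'|head -2
python3 - <<'E'
from h import *
c,s=wsnap("w13.npz")
for k,z in (("clip_1_centre",.037),("fork_grip",.023),("mat_centre",.006)):
  for d in r.cut_out(c,k):
    print(k,round(d["p"],2),d["at"],d["mask"].sum(),ray(c,d["at"],z,s))
    if k[0]=="c": print(fit(c,s,d["mask"],.03,d["at"],[-.16]))
m,at=darkmask(c,s,(.507,-.34,.037),lo=0,hi=112,rad=26); b=fit(c,s,m,.03,at,[-.16]); print(m.sum(),b,np.degrees(b[0][2]))
F=[[(-55,-8),(35,-8),(35,8),(-55,8)]]; B=[(35,-5),(80,-5),(80,5),(35,5)]
g=cv2.cvtColor(c["image"],cv2.COLOR_RGB2GRAY)[::-1,::-1]
u=proj(c,(.5533,-.3473,.0458),s); x,y=639-int(u[0]),399-int(u[1]); print(x,y)
for v in range(y-16,y+20,2): print("".join("%3d"%k for k in g[v,x-24:x+26:2]//3))
E
```

```text
time_s: 23.37
ee_pos: [0.5021, -0.3388, 0.0304]
ee_rot: [[-0.987, 0.162, -0.011], [0.162, 0.986, 0.025], [0.015, 0.023, -1.0]]
wrist_force: [-0.9, 0.1, 0.4]
gripper_width: 0.0317
grip_force: 40.0
time_s: 23.78
ee_pos: [0.483, -0.3501, 0.102]
time_s: 24.2
ee_pos: [0.4497, -0.3839, 0.1716]
clip_1_centre 0.75 [370.8, 229.1] 595 [ 0.50425123 -0.33991811  0.037     ]
(array([ 0.51427764, -0.34032295, -0.14459866]), np.float64(-0.7821321009450619))
clip_1_centre 0.43 [464.9, 241.7] 21166 [ 0.53543463 -0.24503877  0.037     ]
(array([ 0.55662497, -0.25275785, -0.36538893]), np.float64(-0.03739886202992961))
fork_grip 0.55 [278.7, 233.8] 1945 [ 0.4996228 -0.4355459  0.023    ]
mat_centre 0.71 [267.2, 205.7] 6287 [ 0.47224005 -0.44445635  0.006     ]
712 (array([ 0.51448827, -0.34024535, -0.15647967]), np.float64(-0.8802425264510431)) -8.965624615771878
269 123
 80 80 80 80 80 80 81 80 81 81 81 81 81 81 83 44 46 45 46 45 38 30 36 46 45
 80 81 80 81 80 81 80 80 80 81 81 81 81 82 42 44 46 47 46 45 47 47 47 47 46
 81 82 81 82 82 81 81 82 82 81 81 82 82 81 46 46 47 47 47 47 47 47 48 48 48
 81 81 
[... 432 characters left out ...]
8 48 47 47 47 44
 81 81 81 81 81 81 81 83 36 35 34 35 35 35 36 36 20 31 44 49 46 47 47 48 46
 81 82 81 82 82 82 81 82 60 33 37 37 36 36 36 22 18 35 40 48 48 46 49 48 45
 81 81 81 81 81 81 81 82 52 17 21 26 27 20 18 18 21 32 37 47 48 46 48 48 44
 81 81 82 82 82 82 82 82 64 21 20 19 19 18 18 17 22 28 41 49 48 49 47 47 46
 82 82 82 82 82 82 82 83 61 21 23 21 19 21 18 22 22 34 49 47 48 49 48 48 45
 81 82 81 81 81 81 81 82 62 28 22 23 22 23 22 22 25 43 45 45 46 45 44 45 43
 81 81 81 81 81 81 81 74 45 29 31 25 22 21 22 25 44 48 47 50 48 48 48 49 47
 82 82 82 82 82 82 83 85 48 45 31 34 32 31 31 46 49 47 47 49 49 48 49 48 46
 81 81 81 81 81 81 82 43 45 46 45 35 35 46 45 45 45 44 45 45 45 46 46 46 43
```

Run:
```python
from h import *
import h
c,s=wsnap("w14.npz")
ds=r.cut_out(c,"fork_grip"); d=ds[0]; print([(x["p"],x["at"],x["mask"].sum()) for x in ds]); M=d["mask"].astype(float)
Hd=[[(-55,-8),(35,-8),(35,8),(-55,8)]]; Bl=[[(35,-6),(70,-6),(70,6),(35,6)],[(68,-13),(80,-13),(80,13),(68,13)],[(80,6.5),(100,6.5),(100,13),(80,13)],[(80,-13),(100,-13),(100,-6.5),(80,-6.5)]]
def f(v,z0=.006):
    q=(v[0]/1000,v[1]/1000,v[2]/50); m=np.maximum(render(c,s,q,z0,Hd,.022),render(c,s,q,z0,Bl,.006)); return -np.minimum(m,M).sum()/np.maximum(m,M).sum()
v0=np.array([497,-435,-5.]); o=minimize(f,v0,method="Nelder-Mead",options=dict(initial_simplex=np.vstack([v0]+[v0+d for d in ([5,0,0],[0,5,0],[0,0,4])]),maxiter=150)); print(o.x[:2],np.degrees(o.x[2]/50),o.fun)
for d in r.cut_out(c,"mat_centre")[:2]: 
    k=cv2.minAreaRect(np.array([ray(c,(x,y),.006,s)[:2]*1000 for y,x in np.argwhere(d["mask"])],np.float32)); print("mat",d["p"],k)
m,at=darkmask(c,s,(.5265,-.2225,.037),lo=0,hi=112,rad=26); b=fit(c,s,m,.03,at,[-.16]); print(m.sum(),b)
print(s["ee_pos"],np.degrees(np.arctan2(s["ee_rot"][1,1],s["ee_rot"][0,1]))-90)
im=c["image"].copy(); q=(o.x[0]/1000,o.x[1]/1000,o.x[2]/50)
e=cv2.Canny((np.maximum(render(c,s,q,.006,Hd,.022),render(c,s,q,.006,Bl,.006))*255).astype(np.uint8),50,150); im[e>0]=[255,0,0]
cv2.imwrite("pics/w14.png",cv2.resize(im[::-1,::-1,::-1][90:300,200:480],None,fx=2.8,fy=2.8,interpolation=cv2.INTER_NEAREST))
```

```text
[(0.79, [279.2, 235.8], np.int64(2086)), (0.23, [487.2, 226.2], np.int64(696))]
[ 495.03670875 -435.90333474] -6.079549015883768 -0.9151884806985792
mat 0.61 ((498.806884765625, -441.76922607421875), (62.43015670776367, 200.3607940673828), 83.2476806640625)
585 (array([ 0.53188808, -0.22378362, -0.16959569]), np.float64(-0.6865881161688222))
[ 0.44990042 -0.38304311  0.17025465] -9.224290536428498
```

View pics/w14.png

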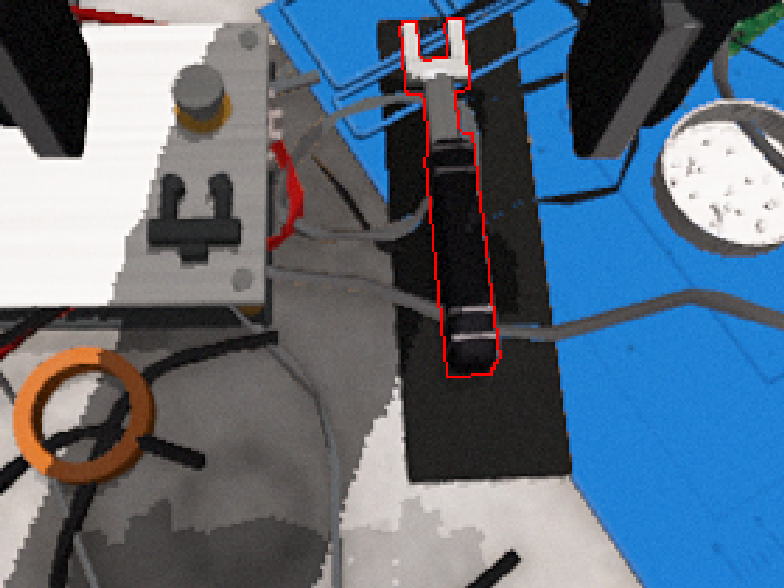

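The outline matches the fork: handle (445–495, 150–375), prongs up at (435,50). Clip R sits on the deck facing s3 at (195,215), and the roll lies flat. Gripping the fork next.

```bash
python3 -m crank '[{"tx":2,"ty":-2,"tz":-3,"roll":3.1,"gripper":4},{"tx":4.5,"ty":-5.3,"tz":-6,"roll":3.1,"gripper":4},{"tx":4.5,"ty":-5.3,"tz":-9,"roll":3.1,"gripper":4},{"tx":4.5,"ty":-5.3,"tz":-11.5,"roll":3.1,"gripper":4},{"tx":4.5,"ty":-5.3,"tz":-11.5,"roll":3.1,"gripper":4}]'|head -2
python3 -m crank '[{"tx":0,"ty":0,"tz":0,"roll":0,"gripper":4},{"tx":0,"ty":0,"tz":0,"roll":0,"gripper":4}]'|head -3
python3 - <<'E'
from h import *
p=r.state()["ee_pos"]; print((np.array([.495,-.436,.0115])-p)*100)
E
```

```text
time_s: 24.97
ee_pos: [0.4925, -0.4351, 0.0503]
time_s: 25.13
ee_pos: [0.4955, -0.437, 0.0577]
ee_rot: [[-0.994, 0.107, -0.01], [0.107, 0.994, 0.024], [0.012, 0.023, -1.0]]
[-0.04848442  0.10497222 -4.62201078]
```

```bash
python3 -m crank '[{"tx":0,"ty":0.1,"tz":-2,"roll":0,"gripper":3.5},{"tx":0,"ty":0.1,"tz":-4,"roll":0,"gripper":3.5},{"tx":0,"ty":0.1,"tz":-4.5,"roll":0,"gripper":3.5},{"tx":0,"ty":0.1,"tz":-4.5,"roll":0,"gripper":3.5}]'
python3 -m crank '[{"tx":0,"ty":0,"tz":0,"roll":0,"gripper":2},{"tx":0,"ty":0,"tz":0,"roll":0,"gripper":1},{"tx":0,"ty":0,"tz":0,"roll":0,"gripper":1},{"tx":0,"ty":0,"tz":0,"roll":0,"gripper":1},{"tx":0,"ty":0,"tz":0,"roll":0,"gripper":1}]' 70
python3 -m crank '[{"tx":0,"ty":0,"tz":0,"roll":0,"gripper":1},{"tx":0,"ty":0,"tz":2,"roll":0,"gripper":1},{"tx":0,"ty":0,"tz":5,"roll":0,"gripper":1},{"tx":0,"ty":0,"tz":7,"roll":0,"gripper":1},{"tx":0,"ty":0,"tz":7,"roll":0,"gripper":1}]'
```

```text
time_s: 25.47
ee_pos: [0.4948, -0.436, 0.0119]
ee_rot: [[-0.994, 0.108, -0.011], [0.107, 0.994, 0.024], [0.013, 0.023, -1.0]]
wrist_force: [0.6, 0.5, 1.1]
gripper_width: 0.0353
grip_force: 0.0
time_s: 25.88
ee_pos: [0.4957, -0.4367, 0.0134]
ee_rot: [[-0.994, 0.108, -0.009], [0.108, 0.994, 0.023], [0.011, 0.021, -1.0]]
wrist_force: [-2.0, 1.1, 6.9]
gripper_width: 0.0142
grip_force: 69.0
time_s: 26.3
ee_pos: [0.4972, -0.4378, 0.0872]
ee_rot: [[-0.994, 0.108, -0.005], [0.108, 0.994, 0.019], [0.007, 0.019, -1.0]]
wrist_force: [0.8, -0.6, -2.2]
gripper_width: 0.014
grip_force: 68.7
```

```bash
python3 -m crank '[{"tx":-3.5,"ty":0.5,"tz":0,"roll":0,"gripper":1},{"tx":-7,"ty":1.5,"tz":0,"roll":-1,"gripper":1},{"tx":-10,"ty":4,"tz":0,"roll":-2,"gripper":1},{"tx":-10.9,"ty":8,"tz":0,"roll":-3,"gripper":1},{"tx":-10.9,"ty":11.6,"tz":0,"roll":-3,"gripper":1}]'|head -2
python3 -m crank '[{"tx":0,"ty":0,"tz":-1,"roll":0,"gripper":1},{"tx":0,"ty":0,"tz":-2,"roll":0,"gripper":1},{"tx":0,"ty":0,"tz":-2,"roll":0,"gripper":1},{"tx":0,"ty":0,"tz":-2,"roll":0,"gripper":1}]'|head -3
cat >> h.py <<'E'
Hd=[[(-55,-8),(35,-8),(35,8),(-55,8)]]; Bl=[[(35,-6),(70,-6),(70,6),(35,6)],[(68,-13),(80,-13),(80,13),(68,13)],[(80,6.5),(100,6.5),(100,13),(80,13)],[(80,-13),(100,-13),(100,-6.5),(80,-6.5)]]
def forkfit(c,s,M,z0,v0,hand=False):
    M=M.astype(float)
    def f(v):
        q=(v[0],v[1],v[2]); m=render(c,s,q,z0,Bl,.006)
        if hand: m=np.maximum(m,render(c,s,q,z0,Hd,.022))
        return -np.minimum(m,M).sum()/np.maximum(m,M).sum()
    v0=np.array(v0); o=minimize(f,v0,method="Nelder-Mead",options=dict(initial_simplex=np.vstack([v0]+[v0+d for d in ([.005,0,0],[0,.005,0],[0,0,.06])]),xatol=1e-4,maxiter=120)); return o.x,o.fun
E
python3 - <<'E'
from h import *
c,s=wsnap("w15.npz"); p=s["ee_pos"]; print(p,(np.array([.388,-.3213,.0389])-p)*100)
for k in ("fork_grip","clip_1_centre"):
    for d in r.cut_out(c,k): print(k,round(d["p"],2),d["at"],d["mask"].sum(), "bbox",np.argwhere(d["mask"]).min(0),np.argwhere(d["mask"]).max(0))
print([np.round(proj(c,q,s)) for q in [(.3874+.0987,-.3206-.0159,p[2]),(.5145,-.3402,.035)]])
E
```

```text
time_s: 26.72
ee_pos: [0.3825, -0.3198, 0.0817]
time_s: 27.05
ee_pos: [0.3858, -0.3208, 0.0611]
ee_rot: [[-0.987, 0.16, -0.01], [0.16, 0.987, 0.025], [0.014, 0.023, -1.0]]
[ 0.38584658 -0.32077985  0.06107186] [ 0.21534221 -0.05201491 -2.21718562]
fork_grip 0.6 [320.7, 246.0] 6163 bbox [152 302] [356 342]
[array([323., 397.]), array([324., 392.])]
```

Run:
```python
from h import *
c,s=load("w15.npz"); p=s["ee_pos"]
c2,s2=wsnap(); d=r.cut_out(c2,"fork_grip")[0]; m=d["mask"]; print(s2["ee_pos"])
v,f=forkfit(c2,s2,m,s2["ee_pos"][2]-.0074,[p[0],p[1],-.16],True); print(v,np.degrees(v[2]),f, (v[:2]-s2["ee_pos"][:2])*1000)
# blade centre line by brightness: columns per row
g=cv2.cvtColor(c2["image"],cv2.COLOR_RGB2GRAY)
for row in range(250,400,12): print(row,"".join("%4d"%k for k in g[row,290:356:3]))
```

```text
[ 0.38602839 -0.32085243  0.06141261]
[ 0.38538242 -0.32070334 -0.15581136] -8.927333117304304 -0.7922659243517377 [-0.64596593  0.14908856]
250   46  53  74  68  74  13  12  11  13  12  11  11  10  12   9  13  15  79  80  72  70  49
262   14  74  74  73  72  11  13  12  12   4  16  16  10  14  10  10  19  24  73  77  76  34
274   64  77  76  76  24  18  16  18  12  17  19  17  19  14  15  10  11  13  78  73  78  72
286   17   7  14  79   8  21  12  16  19  21  20  19  20  13  12  12  15  21 101  14  14  15
298   16  13  18  16  15  16  23  22  15  15  21  22  15  15  19   8  12  20  19   7  16  13
310   18  18  12  16  22  17  12  13  18  15  21  23  19  14  23  11  23  11  15  16  20  15
322   23  21  13  16 120  25  32  29  19  13  13  16  10   0   7  33  33  26  15  19  14  19
334   16  12  18  17  67  62  33  34 127 125 124 127 124 120  87  38  34  35  28  13  10  19
346   15  13  18  29 137 137 139 143 126 124 123 127 124 124 114 151 152 151 146  18  19  17
358   10  17  23  18  20  20   7  21  12   9  14  31   6  19  14  19  18  16  19  21  18  11
370   13  13  17  21  16  18  19  16  15  14  16  17  17  20  24  15  17  12  10  19  21  13
382   12  17  11   5  12  17  15  17  18  23  16  20  16  13  17  19  16  15  22  15  11  17
394   15  17  13  23  19  12  22  14  17  21  16  20  11  16  17  11  18  13  20  15  19  20
```

```bash
python3 -m crank '[{"tx":0,"ty":0.04,"tz":-1,"roll":0,"gripper":1},{"tx":0,"ty":0.04,"tz":-2,"roll":0,"gripper":1},{"tx":0,"ty":0.04,"tz":-2.25,"roll":0,"gripper":1},{"tx":0,"ty":0.04,"tz":-2.25,"roll":0,"gripper":1},{"tx":0,"ty":0.04,"tz":-2.25,"roll":0,"gripper":1}]'
```

```text
time_s: 27.72
ee_pos: [0.3857, -0.3194, 0.0383]
ee_rot: [[-0.987, 0.16, -0.01], [0.159, 0.987, 0.026], [0.014, 0.024, -1.0]]
wrist_force: [-0.4, -0.2, -1.2]
gripper_width: 0.0141
grip_force: 68.7
```

```bash
python3 -m crank '[{"tx":0.79,"ty":-0.13,"tz":0,"roll":0,"gripper":1},{"tx":1.58,"ty":-0.25,"tz":0,"roll":0,"gripper":1},{"tx":2.37,"ty":-0.38,"tz":0,"roll":0,"gripper":1},{"tx":3.16,"ty":-0.51,"tz":0,"roll":0,"gripper":1},{"tx":3.75,"ty":-0.6,"tz":0,"roll":0,"gripper":1}]'
python3 -m crank '[{"tx":0.2,"ty":-0.03,"tz":0,"roll":0,"gripper":1},{"tx":0.2,"ty":-0.03,"tz":0,"roll":0,"gripper":1},{"tx":0.2,"ty":-0.03,"tz":0,"roll":0,"gripper":1}]'
python3 - <<'E'
from h import *
s=r.state(); R=s["ee_rot"]; p=s["ee_pos"]; f=np.array([p[0]-.0006,p[1]+.0002]); a=np.arctan2(R[1,1],R[0,1])-np.pi/2+.004
d=f+.1*np.array([np.cos(a),np.sin(a)])-[.5533,-.3473]; print(np.degrees(a),d@[.9873,-.159],d@[.159,.9873])
c=r.capture("top")
for d in r.cut_out(c,"clip_1_centre"): print(round(d["p"],2),d["at"],d["mask"].sum(),ray(c,d["at"],.037))
E
```

```text
time_s: 28.13
ee_pos: [0.4248, -0.3258, 0.0389]
ee_rot: [[-0.987, 0.159, -0.009], [0.159, 0.987, 0.025], [0.013, 0.023, -1.0]]
wrist_force: [-0.5, 0.0, -0.7]
gripper_width: 0.0142
grip_force: 68.7
time_s: 28.38
ee_pos: [0.4252, -0.3258, 0.0386]
ee_rot: [[-0.987, 0.16, -0.01], [0.159, 0.987, 0.025], [0.014, 0.023, -1.0]]
wrist_force: [-1.2, -0.4, -0.9]
gripper_width: 0.0141
grip_force: 68.7
-8.958432219726163 -0.030532637409610645 0.0012449784886996468
```

```bash
for i in 1 2; do python3 -m crank '[{"tx":0.2,"ty":-0.03,"tz":0,"roll":0,"gripper":1},{"tx":0.4,"ty":-0.06,"tz":0,"roll":0,"gripper":1}]'|grep -E "pos|force: \["; done; for i in 1 2 3; do python3 -m crank '[{"tx":0.15,"ty":-0.02,"tz":0,"roll":0,"gripper":1},{"tx":0.2,"ty":-0.03,"tz":0,"roll":0,"gripper":1}]'|grep -E "pos|force: \["; done
```

```text
ee_pos: [0.4291, -0.3267, 0.0388]
wrist_force: [-0.5, -0.0, -1.0]
ee_pos: [0.4325, -0.3272, 0.0385]
wrist_force: [-6.2, -0.9, 0.0]
ee_pos: [0.4347, -0.3275, 0.0385]
wrist_force: [-4.8, -0.7, 0.4]
ee_pos: [0.4377, -0.3278, 0.0387]
wrist_force: [0.3, -0.2, -0.6]
ee_pos: [0.44, -0.3281, 0.0388]
wrist_force: [0.6, -0.4, -1.1]
```

```bash
for i in 1 2; do python3 -m crank '[{"tx":0.1,"ty":-0.02,"tz":0,"roll":0,"gripper":1},{"tx":0.1,"ty":-0.02,"tz":0,"roll":0,"gripper":1}]'|grep -E "pos|force: \["; done
```

```text
ee_pos: [0.4407, -0.3283, 0.0388]
wrist_force: [-0.2, 0.7, -0.7]
ee_pos: [0.4415, -0.3285, 0.0387]
wrist_force: [0.4, -0.3, -1.3]
```

```bash
for i in 1 2 3; do python3 -m crank '[{"tx":0.1,"ty":-0.02,"tz":0,"roll":0,"gripper":1},{"tx":0.1,"ty":-0.02,"tz":0,"roll":0,"gripper":1},{"tx":0.1,"ty":-0.02,"tz":0,"roll":0,"gripper":1}]'|grep -E "pos|force: \["; done
```

```text
ee_pos: [0.4424, -0.3287, 0.0387]
wrist_force: [-0.9, -0.4, -0.7]
ee_pos: [0.4432, -0.3289, 0.0387]
wrist_force: [-1.0, 0.3, -1.1]
ee_pos: [0.4434, -0.3289, 0.0384]
wrist_force: [-4.9, 0.4, 0.3]
```

```bash
python3 -m crank '[{"tx":-1,"ty":0.16,"tz":0,"roll":0,"gripper":1},{"tx":-3,"ty":0.5,"tz":0,"roll":0,"gripper":1},{"tx":-3,"ty":0.5,"tz":3,"roll":0,"gripper":1},{"tx":-3,"ty":2,"tz":7,"roll":0,"gripper":1},{"tx":-3,"ty":3,"tz":11,"roll":0,"gripper":1}]'|head -2
python3 -m crank '[{"tx":0,"ty":0,"tz":3,"roll":0,"gripper":1},{"tx":0,"ty":0,"tz":4,"roll":0,"gripper":1},{"tx":0,"ty":0,"tz":4,"roll":0,"gripper":1},{"tx":0,"ty":0,"tz":4,"roll":0,"gripper":1}]'|head -3
python3 - <<'E'
from h import *
c,s=wsnap("w16.npz")
for k in ("clip_1_centre","fork_grip"):
    for d in r.cut_out(c,k): print(k,round(d["p"],2),d["at"],d["mask"].sum())
print([np.round(proj(c,q,s)) for q in [(.5533,-.3473,.0458),(.572,-.23,.0458)]])
d=r.cut_out(c,"fork_grip")[0]; v,f=forkfit(c,s,d["mask"],s["ee_pos"][2]-.0074,[s["ee_pos"][0],s["ee_pos"][1],-.16],True); print(v,f,(v[:2]-s["ee_pos"][:2])*1000)
g=cv2.cvtColor(c["image"],cv2.COLOR_RGB2GRAY)[::-1,::-1]; u=proj(c,(.54,-.345,.0458),s); x,y=639-int(u[0]),399-int(u[1])
for w in range(max(0,y-22),y+26,2): print("".join("%3d"%k for k in g[w,x-30:x+34:2]//3))
E
```

```text
time_s: 30.82
ee_pos: [0.4129, -0.2981, 0.1486]
time_s: 31.15
ee_pos: [0.4139, -0.2995, 0.188]
ee_rot: [[-0.987, 0.16, -0.009], [0.16, 0.987, 0.024], [0.013, 0.022, -1.0]]
fork_grip 0.63 [321.5, 245.4] 6279
fork_grip 0.52 [431.0, 257.8] 8949
[array([298., 306.]), array([402., 304.])]
[ 0.41325594 -0.29950069 -0.16032435] -0.7975250772474374 [-0.65781788 -0.02230594]
 11 12 12 12 13 14 17 25 27 24 56  2  4  9  6  7  6  3  7  4  7  6  5  4  5  5  6  4  5  6  4  4
  8  6  3  7  6  6  4  5  8 13 59  4  6  7  5  5  5  4  3  5  4  5  5  5  6  4  4  7  3  5  6  5
  6  4  6  7  4  5  5  5  7  4 40  4  5  6  7  6  7  6  6  8  3  6  5  6  5  5  5  6  6  3  5  5
  6  8  4  7  5  6  5  6  6  6 55  0  5  4  7  5  4  6  5  4  6  5  3  7  6  5  6  4  7  3  5  6
  6  7  8  6  5  5  4  5  6  6 12  2  6  4  6  8  5  5  6  4  6  5  4  5  7  6  4  4  5  6  6  7
  6  5  8  5  6  5  5  5  4  3 16  6  7  5  3  5  6  6  6  6  5  3  8  6  4  3  4  7  6  7  6  6
  4  5  5  5  7  7  7  9  7  5 10  6  6  4  5  5  5  6  7  5  4  6  4  4  4  4  4  5  7  7  4  6
 32 29 31 32 32 33 31 31 31 29 14  3  5  4  5  4  5 
[... 896 characters left out ...]
  3  5  5  4 14 33 29
  6  5  7  6  6  4  7  7  6  6  1  5  8 26 32  9  5  5  7  5  4  3  6  7  4  6  6  5 11 34 30 64
  6  3  5  7  6  5  8  6  6  4  7  6  6 19 32 27  8  3  6  7  4  5  4  5  4  7  4 11 20 22 29 73
  6  6  6  6  8  6  5  5  5  5  4  5  6 20 30 32 32 22 14  8  7  5  2  6  4  5  3 57 17 28 60 73
  6  4  6  6  7  6  7  3  5  5  3  6  4 16 22 23 23 24 26 17  6  7  5  6  6  4 14 75 56 29 21 72
  7  7  4  6  6  6  7  5  3  4  2  4  2 22 24 24 25 25 24 12  8  4  6  6  6  3 48 73 50 31 25 60
  6  5  2  3  6  4  5  6  1  5  5  4  4 21 24 24 24 23 26 11  5  1  6  6  1  3 66 73 49 25 27 23
  5  3  4  4  6  7  4  4  5  2  3  5  6 22 25 24 24 24 25  7  4  5  5  3  5  0 70 75 46 47 23 23
```

```bash
python3 -m crank '[{"tx":-0.5,"ty":4,"tz":0,"roll":0,"gripper":1},{"tx":-1.1,"ty":8,"tz":-3,"roll":0,"gripper":1},{"tx":-1.1,"ty":9.7,"tz":-6,"roll":0,"gripper":1},{"tx":-1.1,"ty":9.7,"tz":-10,"roll":0,"gripper":1},{"tx":-1.1,"ty":9.7,"tz":-12,"roll":0,"gripper":1}]'|head -2
python3 -m crank '[{"tx":0,"ty":0,"tz":0,"roll":0,"gripper":1},{"tx":0,"ty":0,"tz":0,"roll":0,"gripper":1},{"tx":0,"ty":0,"tz":0,"roll":0,"gripper":1}]'
python3 - <<'E'
from h import *
s=r.state();print((np.array([.4032,-.2027,.0387])-s["ee_pos"])*100, np.degrees(np.arctan2(s["ee_rot"][1,1],s["ee_rot"][0,1]))-90)
E
```

```text
time_s: 31.77
ee_pos: [0.4014, -0.1999, 0.0644]
time_s: 32.02
ee_pos: [0.4038, -0.2025, 0.0689]
ee_rot: [[-0.987, 0.16, -0.009], [0.16, 0.987, 0.025], [0.013, 0.023, -1.0]]
wrist_force: [-0.0, -0.7, -0.3]
gripper_width: 0.0143
grip_force: 68.8
[-0.06468384 -0.02422951 -3.01823132] -9.208219843753255
```

```bash
python3 -m crank '[{"tx":-0.1,"ty":0,"tz":-1.5,"roll":0,"gripper":1},{"tx":-0.1,"ty":0,"tz":-2.6,"roll":0,"gripper":1},{"tx":-0.1,"ty":0,"tz":-3,"roll":0,"gripper":1},{"tx":-0.1,"ty":0,"tz":-3,"roll":0,"gripper":1},{"tx":-0.1,"ty":0,"tz":-3,"roll":0,"gripper":1}]'
python3 - <<'E'
from h import *
s=r.state(); R=s["ee_rot"]; p=s["ee_pos"]; f=np.array([p[0]-.0006,p[1]+.0001]); a=np.arctan2(R[1,1],R[0,1])-np.pi/2+.002
t=f+.1*np.array([np.cos(a),np.sin(a)])
for q in ([.5725,-.2295],[.5735,-.2289]): d=t-q; print(d@[.9873,-.159],d@[.159,.9873])
d=t-[.5317,-.2234]; print("clip",d@[.9873,-.159],d@[.159,.9873])
E
```

```text
time_s: 32.43
ee_pos: [0.4025, -0.2023, 0.0385]
ee_rot: [[-0.987, 0.16, -0.009], [0.16, 0.987, 0.025], [0.013, 0.023, -1.0]]
wrist_force: [0.3, 0.4, -1.8]
gripper_width: 0.0142
grip_force: 68.8
-0.07272586460431613 -6.488964646990583e-05
-0.07361776460431611 -0.0008162696464699222
clip -0.03147412460431607 0.00039978035353008246
```

```bash
python3 -m crank '[{"tx":0.9,"ty":-0.14,"tz":0,"roll":0,"gripper":1},{"tx":1.8,"ty":-0.29,"tz":0,"roll":0,"gripper":1},{"tx":2.7,"ty":-0.43,"tz":0,"roll":0,"gripper":1},{"tx":3.6,"ty":-0.58,"tz":0,"roll":0,"gripper":1},{"tx":4.2,"ty":-0.68,"tz":0,"roll":0,"gripper":1}]'|grep -E "pos|force: \["
for i in 1 2 3 4 5 6 7; do python3 -m crank '[{"tx":0.12,"ty":-0.02,"tz":0,"roll":0,"gripper":1},{"tx":0.24,"ty":-0.04,"tz":0,"roll":0,"gripper":1}]'|grep -E "pos|force: \["; done
```

```text
ee_pos: [0.4461, -0.2092, 0.0383]
wrist_force: [-1.2, 0.1, -0.6]
ee_pos: [0.447, -0.2093, 0.038]
wrist_force: [-0.9, 0.6, -1.1]
ee_pos: [0.4488, -0.2098, 0.038]
wrist_force: [-1.3, 0.6, 0.0]
ee_pos: [0.4503, -0.2099, 0.0378]
wrist_force: [-6.1, 1.9, 0.2]
ee_pos: [0.4527, -0.2103, 0.0378]
wrist_force: [-4.1, 2.0, -0.1]
ee_pos: [0.4563, -0.2111, 0.0381]
wrist_force: [1.1, -0.0, -0.8]
ee_pos: [0.4592, -0.2116, 0.0383]
wrist_force: [0.2, 0.6, -0.6]
ee_pos: [0.4614, -0.2119, 0.0382]
wrist_force: [-2.7, 0.4, 0.2]
```

```bash
python3 -m crank '[{"tx":-1,"ty":0.16,"tz":0,"roll":0,"gripper":1},{"tx":-3,"ty":0.5,"tz":0,"roll":0,"gripper":1},{"tx":-3.5,"ty":0.5,"tz":3,"roll":0,"gripper":1},{"tx":-3.5,"ty":0.5,"tz":7,"roll":0,"gripper":1},{"tx":-3.5,"ty":0,"tz":9,"roll":0,"gripper":1}]'|head -2
python3 -m crank '[{"tx":0,"ty":-4,"tz":0,"roll":0,"gripper":1},{"tx":1,"ty":-8,"tz":0,"roll":1,"gripper":1},{"tx":2,"ty":-12,"tz":0,"roll":2,"gripper":1},{"tx":3,"ty":-16,"tz":0,"roll":3,"gripper":1},{"tx":4,"ty":-19,"tz":0,"roll":3,"gripper":1}]'|head -2
python3 -m crank '[{"tx":2.5,"ty":-3,"tz":0,"roll":0,"gripper":1},{"tx":2.5,"ty":-3,"tz":-2,"roll":0,"gripper":1},{"tx":2.5,"ty":-3,"tz":-5,"roll":0,"gripper":1},{"tx":2.5,"ty":-3,"tz":-5,"roll":0,"gripper":1},{"tx":2.5,"ty":-3,"tz":-5,"roll":0,"gripper":1}]'|head -3
```

```text
time_s: 34.43
ee_pos: [0.4258, -0.2111, 0.131]
time_s: 34.85
ee_pos: [0.4649, -0.4053, 0.128]
time_s: 35.27
ee_pos: [0.4897, -0.4308, 0.077]
ee_rot: [[-0.994, 0.108, -0.013], [0.107, 0.994, 0.027], [0.016, 0.025, -1.0]]
```

```bash
python3 -m crank '[{"tx":0.6,"ty":-0.6,"tz":-2,"roll":0,"gripper":1},{"tx":0.6,"ty":-0.6,"tz":-4.5,"roll":0,"gripper":1},{"tx":0.6,"ty":-0.6,"tz":-5.9,"roll":0,"gripper":1},{"tx":0.6,"ty":-0.6,"tz":-5.9,"roll":0,"gripper":1}]'
```

```text
time_s: 35.6
ee_pos: [0.4958, -0.4367, 0.0176]
ee_rot: [[-0.994, 0.108, -0.013], [0.107, 0.994, 0.026], [0.016, 0.025, -1.0]]
wrist_force: [-0.9, 0.3, -1.0]
gripper_width: 0.0143
grip_force: 68.8
```

```bash
python3 -m crank '[{"tx":0,"ty":0,"tz":-0.2,"roll":0,"gripper":1},{"tx":0,"ty":0,"tz":-0.4,"roll":0,"gripper":1},{"tx":0,"ty":0,"tz":-0.45,"roll":0,"gripper":1},{"tx":0,"ty":0,"tz":-0.45,"roll":0,"gripper":1}]'
python3 -m crank '[{"tx":0,"ty":0,"tz":0,"roll":0,"gripper":3},{"tx":0,"ty":0,"tz":0,"roll":0,"gripper":3.5},{"tx":0,"ty":0,"tz":2,"roll":0,"gripper":3.5},{"tx":0,"ty":0,"tz":6,"roll":0,"gripper":5},{"tx":-2,"ty":2,"tz":10,"roll":0,"gripper":8.5}]'
python3 -m crank '[{"tx":-2,"ty":4,"tz":3,"roll":0,"gripper":8.5},{"tx":-4,"ty":8,"tz":6,"roll":-3,"gripper":8.5},{"tx":-5,"ty":12,"tz":7,"roll":-3,"gripper":8.5},{"tx":-5,"ty":14,"tz":7,"roll":-3,"gripper":8.5},{"tx":-5,"ty":14,"tz":7,"roll":-3,"gripper":8.5}]'|head -2
python3 -m crank '[{"tx":0,"ty":0,"tz":0,"roll":0,"gripper":8.5},{"tx":0,"ty":0,"tz":0,"roll":0,"gripper":8.5},{"tx":0,"ty":0,"tz":0,"roll":0,"gripper":8.5}]'|head -2
python3 - <<'E'
from h import *
c,s=wsnap("w17.npz")
q=[[639,399]-proj(c,p,s) for p in [(.5533,-.3473,.0458),(.572,-.23,.0458),(.495,-.436,.02),(.447,-.288,.01)]]; print(np.round(q))
for k,z in (("fork_grip",.028),("roll_centre",.012)):
    d=r.cut_out(c,k)[0]; print(k,d["p"],ray(c,d["at"],z,s))
    if k[0]=="f": print(forkfit(c,s,d["mask"],.006,[.495,-.436,-.1],True))
im=c["image"][::-1,::-1,::-1]; x0=int(min(q[1][0],q[0][0]))-75; y0=max(0,int(q[0][1])-45)
cv2.imwrite("pics/w17.png",cv2.resize(np.ascontiguousarray(im[y0:y0+130,x0:x0+200]),None,fx=4,fy=4,interpolation=cv2.INTER_CUBIC)); print(x0,y0)
E
```

```text
time_s: 35.93
ee_pos: [0.4975, -0.4381, 0.0157]
ee_rot: [[-0.994, 0.108, -0.01], [0.108, 0.994, 0.023], [0.012, 0.022, -1.0]]
wrist_force: [-0.2, 0.5, -1.4]
gripper_width: 0.014
grip_force: 68.8
time_s: 36.35
ee_pos: [0.4818, -0.4223, 0.1099]
ee_rot: [[-0.994, 0.108, -0.009], [0.108, 0.994, 0.024], [0.012, 0.023, -1.0]]
wrist_force: [-0.3, 0.7, 1.9]
gripper_width: 0.0582
grip_force: 0.0
time_s: 36.77
ee_pos: [0.43, -0.2748, 0.1811]
time_s: 37.02
ee_pos: [0.4301, -0.2818, 0.1785]
[[361.  97.]
 [252.  99.]
 [447. 143.]
 [323. 207.]]
fork_grip 0.81 [ 0.47278078 -0.43222705  0.028     ]
(array([ 0.49658035, -0.43856184, -0.15438368]), np.float64(-0.5759924895632064))
roll_centre 0.8 [ 0.46086916 -0.29485587  0.012     ]
177 51
```

View pics/w17.png

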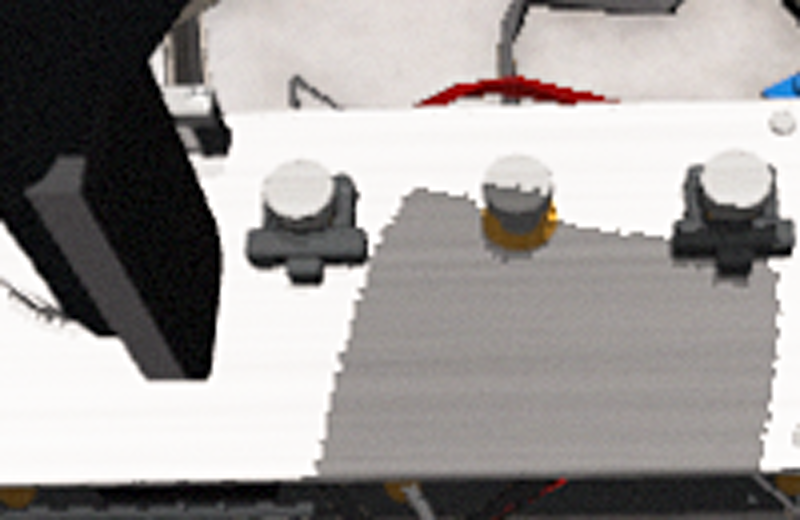

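Both clips are home: s1 at (305,240) and s3 at (735,235). I'll check the roll, then hand in.

Run:
```python
from h import *
c,s=wsnap()
for d in r.cut_out(c,"roll_centre")[:2]:
    k=cv2.minAreaRect(np.array([ray(c,(x,y),.010,s)[:2]*1000 for y,x in np.argwhere(d["mask"])],np.float32)); print(d["p"],k)
t=r.capture("top")
for k,z in (("roll_centre",.006),("fork_grip",.02),("screw_tin",.016)):
    for d in r.cut_out(t,k)[:2]: print(k,round(d["p"],2),d["mask"].sum(),ray(t,d["at"],z))
c5,s5=load("w17.npz"); print(r.state()["time_s"])
```

```text
0.56 ((447.62738037109375, -286.0875244140625), (50.29197311401367, 52.438682556152344), 80.3855209350586)
0.5 ((351.190185546875, -160.68356323242188), (28.279708862304688, 39.262332916259766), 10.914987564086914)
fork_grip 0.59 29 [ 0.57395613 -0.44263418  0.02      ]
screw_tin 0.84 215 [ 0.48857547 -0.54152395  0.016     ]
screw_tin 0.34 2032 [ 0.55719749 -0.23212018  0.016     ]
37.4667
```

The roll is flat where I left it (50 × 52 mm outline at .448, -.286). The fork is on its mat, with its prongs showing at (.574, -.443). Handing in.

```bash
python3 -c "
from plant import r
print(r.sign_off())"
```

```text
the job is handed in; nothing more can be done
None
```

I handed the job in after about 37 s of the 210 s limit; sign-off returned no verdict. The disc's flat lies along the bar within about 0.02 rad, and both clips I found (I saw no third) look snapped home on shafts 1 and 3. The fork is back on its mat, and the tape roll lies flat on the desk.

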